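# Set the tray number on the core-photo counter

## Task

The core tray is about to be photographed from above as tray 42. On the counter with two thumbwheels, roll the left wheel to 4 and the right wheel to 2 (left and right as seen from the robot's side, where the digits read upright), so that each of these digits faces straight up with its flat level. Leave the one-wheel counter as it is set.

Things in the scene. Friction and masses are not known exactly. Their poses are not given: they have to be found in the camera images.
- counter: Fixed two-wheel counter: plate 150 x 184 x 12 mm, three cheeks 100 mm tall, axle along its y. Origin: underside centre, on the table; x away from the robot, y left, z up. Wheel centres (0, +40, 80) and (0, -40, 80) mm. Wheel: white six-sided drum, 76 across flats, 88 across corners, 44 wide; on each corner a straight ridge 8 thick, full width, out to radius 62. Nothing stands above the wheels.
- left_wheel (a joint): Left (+y) wheel, black digits 1 to 6 on its flats. Rad: 0 = digit 1 faces up, +1.047 per digit (4 up = 3.142); the ridges beside the digit facing up lean 30 degrees either way from vertical. Grows as the wheel's top rolls away from the robot (+x). Stops at -0.2 and 5.45, no clicks; 0.15 N m (3 N on a ridge) turns it, it stays where left. Starts 0.7 to 1.4 below 4.
- right_wheel (a joint): Right (-y) wheel, 80 mm from the left one, the same in make, joint values, stops and stiffness: 0 = digit 1 faces straight up, 1.047 = digit 2; grows as its top rolls away from the robot. Starts 0.7 to 1.4 rad above 2, so its top must roll towards the robot.
- single_ridge (a point): A point on the ridge of the other counter, which has one such wheel between two cheeks on a plate 150 x 104 mm and is not to be turned. It stands left or right of the two-wheel counter, centres at least 270 mm apart. The point is at half the wheel's width, 62 mm from its axle, and turns with the wheel.
There are look-alikes about, which are no part of the job. Leave any blue or red look-alike of the counter alone.

How it is judged:
By the outcome, as a careful person would: the job done as asked, in the order asked, and still so for the second after the job is handed in, with the robot touching nothing.
It also fails if it takes over 45 s, if anything falls off the work surface, if the arm or the gripper's body presses on something with over 40 N, if the wrist force passes 120 N, or if a joint passes its speed limit or range.

## Robot

A 6-joint arm with a two-finger parallel gripper is mounted at the origin on the work surface. World frame = base frame: x ahead of the robot, y to its left, z up, the work surface at z = 0. Lengths are in m, angles in rad, forces in N, time in s.
With the tool pointing down it reaches from about 0.375 to 0.975 m from the base axis. Payload 3.8 kg.
Tool frame: the origin (TCP) lies at the very end of the fingers, on their centre line; the grasp point (between the pads) lies 19 mm behind it; z points along the fingers, y is the direction in which the jaws open and shut (so a half turn about z gives the same grasp; the last joint's range is limited). The gripper opens to 85 mm and grips with 20 to 120 N. Pads are 22 mm wide; open, the fingers measure 114 mm over their backs; the gripper's body (76 mm by 85 mm) begins 54 mm behind the grasp point. The pads swing forward as they close: fully open they stand 13 mm farther back than shut.
Start: joints at [-1.246, 0.264, 1.604, -0, 1.274, -0.037], TCP at [0.239, -0.631, 0.211] pointing down, gripper open.
Joint ranges: [-2.63, 2.63], [-0.94, 2.18], [0.31, 2.57], [-1.31, 4.45], [0, 2.66], [-2.55, 2.55]. Speed limits (rad/s): [2.57, 2.57, 3.14, 3.14, 3.14, 3.14].

## Interface

Orientations are given as a rotation vector (axis times angle).
In Python, from workcell import bot, viewer, finish_job gives the robot as it stands.
- The arm moves only by the tool servo_tool, never from a script. Its argument "plan" is a list that holds one entry, the list of rows, each a list of 6 numbers: the shift along the tool's x, y, z in cm, then the turn, a rotation vector about the tool's x, y, z in degrees. A call has 1 to 20 rows; each row is the pose to reach, as a shift and turn from the pose measured when the call began, along the tool's axes at that moment; what a row does not reach only later rows make up. A row lasts 1/12 s, in which the tool goes at most 41.7 mm and 7.16 degrees, less where a joint would pass 70% of its speed; a pose out of reach is approached as far as the arm can. A call with a gripper value outside its range is refused whole. "claw" is the finger opening in cm, from 0 to 8.54, set as the call begins (left out, the last holds). The fingers move at their own pace and stop on an object; "grip_force" is the grip in N (left out, the last holds). Time passes only in rows, so rows that repeat a pose let the fingers close. It gives the time, the measured TCP pose, the force and the opening at its end, in the units of the state.
- bot.read_state(): the state, without advancing time (a new reading comes with each control period).
- viewer.read_camera(name): name is "side" or "top"; returns a dict with "color" (400x640x3 uint8, red, green, blue), "fx", "fy", "cx", "cy" (pixels), "eye" and "rotation" of the camera in the world. Camera axes: x right, y down, z forward; pixel columns grow to the right and rows downward; lengths in m; the calibration is good to about 2 mm. A picture is of the moment at which its call begins. There is no depth.
- finish_job(): hands the job in, once; it reports no verdict.
The state is a dict: "time": time; "q": joint angles; "joint_vel": joint speeds; "joint_torque": joint torques, N m; "tool_pos": TCP position; "tcp_rot": TCP orientation; "wrist_force": force on the tool from outside, world axes, zero at the start; "torque": the same for the moment, N m; "width": opening from 0.0 (shut) to 1.0 (fully open).
Only numpy, scipy, OpenCV 4.12 (cv2) and the standard library are available. Lean on these libraries where they do the work, as an engineer would, in place of code of your own. Each camera call takes 0.05 s, during which the arm holds its last target.

## Working session

There is one attempt and no reset: what is moved stays moved. The work goes in short steps, Python scripts to look and compute and a tool call to move; the robot and the scene stay as the last step left them, time stands still between calls to the robot, and variables do not carry over. Pictures are saved under pics/ and viewed, and the job is handed in when it is done.

Besides the shell and the picture viewer there is one more tool, called after "Call:" as name(argument=value, ...), one argument or row to a line, values as JSON. servo_tool: Moves the arm, as the interface text tells. Its arguments: {"type":"object","properties":{"plan":{"type":"array"},"claw":{"type":"number"},"grip_force":{"type":"number"}},"required":["plan"]}

```bash
mkdir -p pics; ls; cat > h.py <<'E'
import numpy as np, cv2, pickle
from workcell import bot, viewer, finish_job
def snap(tag):
    for n in ("side","top"):
        d=viewer.read_camera(n); pickle.dump(d,open(f"pics/{tag}_{n}.pkl","wb"))
        cv2.imwrite(f"pics/{tag}_{n}.png",d["color"][:,:,::-1])
def load(tag,n): return pickle.load(open(f"pics/{tag}_{n}.pkl","rb"))
def proj(d,P):
    R=np.array(d["rotation"]); p=(np.atleast_2d(P)-np.array(d["eye"]))@R
    return np.c_[d["fx"]*p[:,0]/p[:,2]+d["cx"], d["fy"]*p[:,1]/p[:,2]+d["cy"]]
def ray(d,uv):
    R=np.array(d["rotation"]); v=R@np.array([(uv[0]-d["cx"])/d["fx"],(uv[1]-d["cy"])/d["fy"],1]); return np.array(d["eye"]),v/np.linalg.norm(v)
def atz(d,uv,z):
    o,v=ray(d,uv); return o+v*(z-o[2])/v[2]
def crop(tag,n,x0,y0,x1,y1,s,out):
    im=load(tag,n)["color"][y0:y1,x0:x1,::-1]; cv2.imwrite(f"pics/{out}.png",cv2.resize(im,None,fx=s,fy=s,interpolation=cv2.INTER_CUBIC))
E
python3 - <<'E'
from h import *
snap("a")
for n in("side","top"):
    d=load("a",n); print(n,d["fx"],d["cx"],d["cy"],np.round(d["eye"],3),np.round(d["rotation"],3).tolist())
s=bot.read_state(); print(s)
E
```

```text
pics
side 401.06833032912476 319.1562898515911 202.1224056154908 [ 1.027 -0.324  0.571] [-1.969, -1.126, 0.586]
top 382.925793257953 324.8908319912223 198.91538058599903 [ 0.308 -0.01   0.898] [-2.101, 2.15, -0.19]
{'time': 0.1, 'q': array([-1.24590104e+00,  2.64721286e-01,  1.60528200e+00,  4.42514335e-05,
        1.27372343e+00, -3.69042910e-02]), 'joint_vel': array([-0.00211234, -0.00166778, -0.00407193, -0.00081727, -0.00035037,
        0.00058889]), 'joint_torque': array([-1.15458506e-04, -5.16708112e+01, -3.68589771e+01,  1.32863303e-05,
        6.23571075e-03,  5.93456846e-06]), 'tool_pos': array([ 0.23869742, -0.63060205,  0.20983323]), 'tcp_rot': array([-3.08824894e+00, -5.64817722e-01,  4.14997992e-04]), 'wrist_force': array([ 0.17123025,  0.18589013, -0.60016203]), 'torque': array([-0.03814091, -0.00822798,  0.0017967 ]), 'width': 1.0000466017685155}
```

Rotation is a rotation vector; fixing the helper.

```bash
sed -i 's/R=np.array(d\["rotation"\])/R=cv2.Rodrigues(np.array(d["rotation"],float))[0]/' h.py; python3 -c "
from h import *
for n in('side','top'):
  print(cv2.Rodrigues(np.array(load('a',n)['rotation']))[0].round(2).tolist())"
```

```text
[[0.5, 0.51, -0.7], [0.87, -0.31, 0.4], [-0.01, -0.81, -0.59]]
[[-0.02, -0.98, 0.18], [-1.0, 0.02, 0.0], [-0.0, -0.18, -0.98]]
```

View pics/a_top.png

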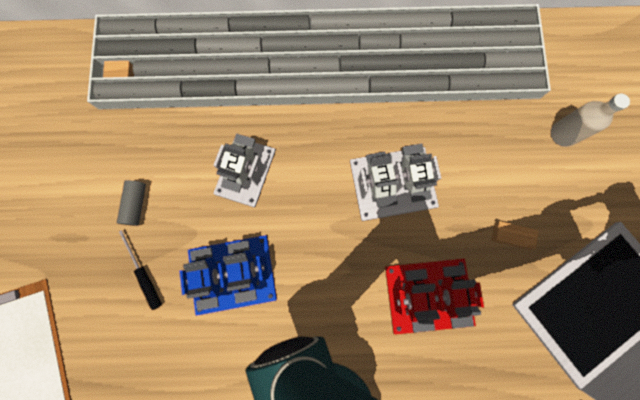

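View pics/a_side.png

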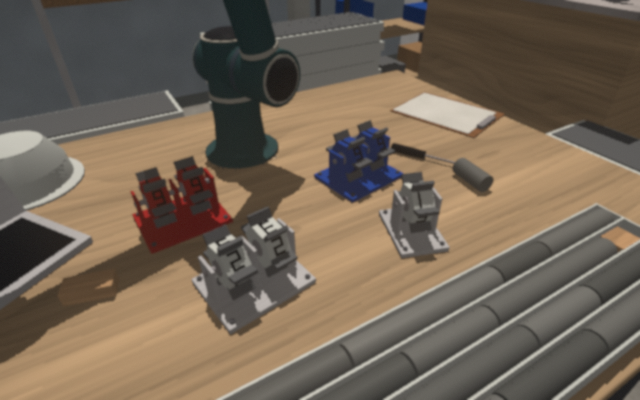

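The top view shows three two-wheel counters: a white one at (395,182), a blue one at (228,274) and a red one at (435,296). There is also a white one-wheel counter at (243,168). The white two-wheel counter is the target, since blue and red are the look-alikes. I'll enlarge it to confirm.

```bash
python3 - <<'E'
from h import *
crop("a","top",340,135,450,225,7,"c_top"); crop("a","side",185,200,325,335,5,"c_side"); crop("a","top",205,125,285,215,6,"c_single")
E
```

```text
(no output)
```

View pics/c_top.png

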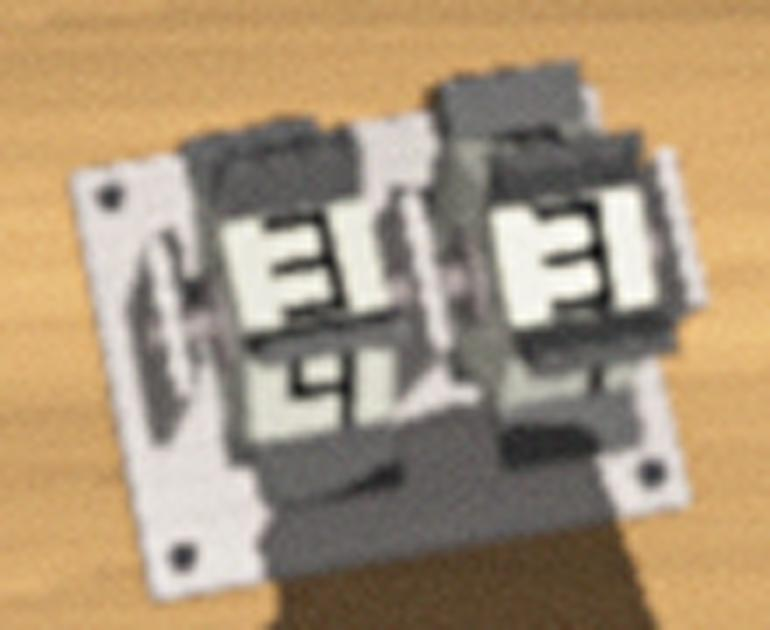

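View pics/c_side.png

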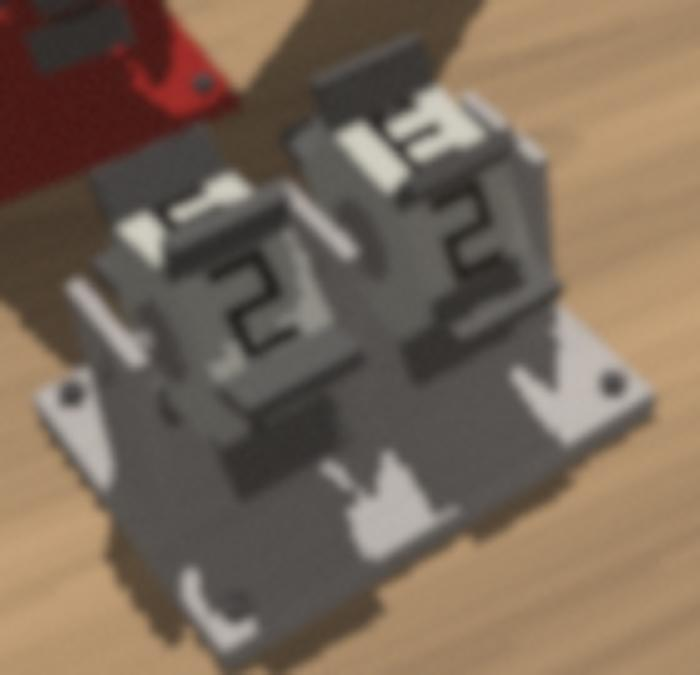

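The crop confirms it: a white plate with two wheels, and a 3 near the top of each. On both wheels the 4 is on the robot side and the 2 on the far side. Next I fit the plate pose and overlay a wire model.

```bash
cat >> h.py <<'E'
from scipy.optimize import least_squares
def W(p,P):  # counter frame -> world, p=(x,y,yaw)
    c,s=np.cos(p[2]),np.sin(p[2]); P=np.atleast_2d(P); return np.c_[p[0]+c*P[:,0]-s*P[:,1],p[1]+s*P[:,0]+c*P[:,1],P[:,2]]
def ridge(th,yc,j,r0=.046,r1=.062,z=.08):
    # ridge j: angle from up towards +x: th+30deg-j*60 ; returns 4 outer corners + 2 inner
    f=th+np.pi/6-j*np.pi/3; u=np.array([np.sin(f),0,np.cos(f)]); t=np.array([np.cos(f),0,-np.sin(f)]); c=np.array([0,yc,z])
    o=[c+r1*u+a*.004*t+np.array([0,b*.022,0]) for a,b in((-1,-1),(1,-1),(1,1),(-1,1))]
    i=[c+r0*u+a*.004*t+np.array([0,b*.022,0]) for a,b in((-1,-1),(1,-1),(1,1),(-1,1))]
    return np.array(o),np.array(i)
def overlay(tag,n,p,ths,ycs,x0,y0,x1,y1,s,out,half=(.075,.092)):
    d=load(tag,n); im=cv2.resize(d["color"][y0:y1,x0:x1,::-1],None,fx=s,fy=s,interpolation=cv2.INTER_CUBIC)
    def pl(P,col):
        q=(proj(d,W(p,P))-[x0,y0]+.5)*s-.5; cv2.polylines(im,[np.round(q).astype(int)],True,col,1)
    a,b=half; pl(np.array([[a,b,.012],[a,-b,.012],[-a,-b,.012],[-a,b,.012]]),(0,255,0))
    cols=[(0,0,255),(255,0,0),(0,255,255),(255,0,255),(255,255,0),(0,128,255)]
    for th,yc in zip(ths,ycs):
        for j in range(6):
            f=th+np.pi/6-j*np.pi/3; Pw=W(p,[[.05*np.sin(f),yc,.08+.05*np.cos(f)]])[0]
            o,i=ridge(th,yc,j)
            if np.cos(f)>-.3: pl(o,cols[j]); 
    cv2.imwrite(f"pics/{out}.png",im)
E
python3 - <<'E'
from h import *
T=load("a","top");S=load("a","side")
c=lambda u,v,s,x,y:[u/s+x,v/s+y]
tp=[c(75,170,7,340,135),c(152,600,7,340,135),c(690,505,7,340,135)]
sp=[c(38,400,5,185,200),c(225,660,5,185,200),c(655,385,5,185,200)]
a,b=.075,.092
PT=np.array([[a,b,.012],[-a,b,.012],[-a,-b,.012]]);PS=np.array([[-a,-b,.012],[a,-b,.012],[a,b,.012]])
f=lambda p:np.r_[(proj(T,W(p,PT))-tp).ravel(),(proj(S,W(p,PS))-sp).ravel()]
for uv in tp: print(atz(T,uv,.012).round(3))
for uv in sp: print(atz(S,uv,.012).round(3))
r=least_squares(f,[.5,-.15,0.1]);print(r.x,f(r.x).round(1)); np.save("p.npy",r.x)
overlay("a","top",r.x,[2.3,1.9],[.04,-.04],340,135,450,225,7,"o_top");overlay("a","side",r.x,[2.3,1.9],[.04,-.04],185,200,325,335,5,"o_side")
E
```

```text
[ 0.565 -0.073  0.012]
[ 0.416 -0.094  0.012]
[ 0.444 -0.275  0.012]
[ 0.455 -0.274  0.012]
[ 0.6   -0.254  0.012]
[ 0.566 -0.072  0.012]
[ 0.50761327 -0.17368288  0.16183057] [-1.1 -0.8  0.4 -1.1  0.6 -1.9 -2.1 -1.7 -0.1 -1.8  0.6 -0.1]
```

View pics/o_top.png

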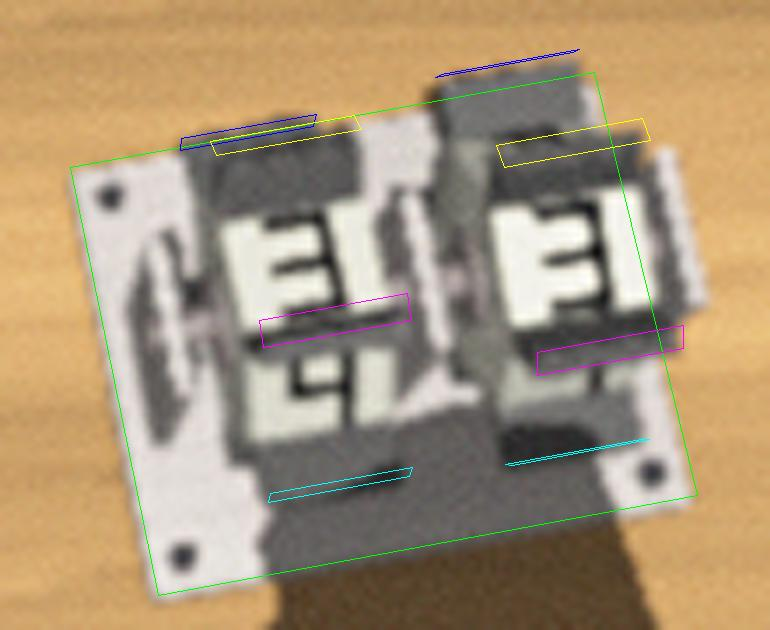

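View pics/o_side.png

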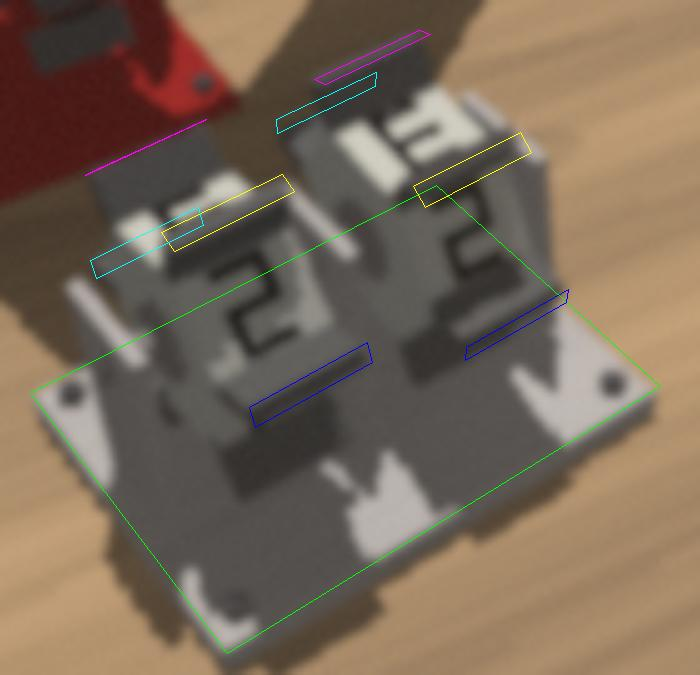

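View pics/c_single.png

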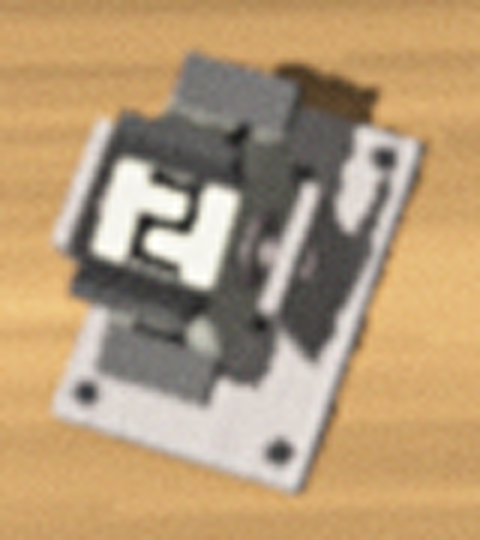

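```bash
python3 - <<'E'
from h import *
T=load("a","top");S=load("a","side")
c=lambda u,v,s,x,y:[u/s+x,v/s+y]
ct=lambda u,v:c(u,v,7,340,135); cs=lambda u,v:c(u,v,5,185,200)
a,b=.075,.092
# (cam, uv, kind)
tp=[ct(75,170),ct(152,600),ct(690,505)];sp=[cs(38,400),cs(225,660),cs(655,385)]
PT=np.array([[a,b,.012],[-a,b,.012],[-a,-b,.012]]);PS=np.array([[-a,-b,.012],[a,-b,.012],[a,b,.012]])
# ridge obs: cam, wheel(0 left,1 right), j, corner idx (0:-t,-y 1:+t,-y 2:+t,+y 3:-t,+y), uv
obs=[("T",1,2,2,ct(490,165)),("T",1,2,1,ct(640,133)),("T",1,3,3,ct(535,372)),("T",1,3,0,ct(682,347)),
 ("T",1,1,2,ct(437,90)),("T",1,1,1,ct(577,65)),
 ("S",0,3,3,cs(425,36)),("S",0,3,0,cs(315,82)),("S",1,3,3,cs(207,123)),("S",1,3,0,cs(92,178)),
 ("S",1,2,2,cs(290,195)),("S",1,2,1,cs(168,260)),("S",0,2,2,cs(520,148)),("S",0,2,1,cs(413,205)),
 ("T",0,4,3,ct(270,505)),("T",0,4,0,ct(405,478))]
def f(q):
    p=q[:3]; r=[(proj(T,W(p,PT))-tp).ravel(),(proj(S,W(p,PS))-sp).ravel()]
    for cam,w,j,k,uv in obs:
        P=ridge(q[3+w],(.04,-.04)[w],j)[0][k]; r.append(proj(T if cam=="T" else S,W(p,P))[0]-uv)
    return np.concatenate(r)
r=least_squares(f,[.507,-.174,.16,2.3,1.9],loss="soft_l1");print(r.x.round(4)); print(f(r.x).reshape(-1,2).round(1).tolist()); np.save("p.npy",r.x)
q=r.x
overlay("a","top",q[:3],q[3:],[.04,-.04],340,135,450,225,7,"o_top2");overlay("a","side",q[:3],q[3:],[.04,-.04],185,200,325,335,5,"o_side2")
# triangulated heights: right wheel ridge2 ends, and ridge3
def tri(u,v):
    o1,d1=ray(T,u);o2,d2=ray(S,v);A=np.c_[d1,-d2];s=np.linalg.lstsq(A,o2-o1,rcond=None)[0];return (o1+s[0]*d1+o2+s[1]*d2)/2,np.linalg.norm(o1+s[0]*d1-o2-s[1]*d2)
print(tri(ct(490,165),cs(290,190)),tri(ct(640,133),cs(165,258)))
R=cv2.Rodrigues(bot.read_state()["tcp_rot"])[0];print(R.round(3)); 
E
```

```text
[ 0.5062 -0.1742  0.1507  2.2982  1.9325]
[[-0.6, -0.7], [0.2, -0.9], [0.6, -0.8], [-2.4, -2.6], [-1.4, -2.4], [-0.0, 0.0], [0.6, -3.3], [0.0, -2.3], [-0.0, 0.0], [-0.1, -0.0], [-0.2, -1.5], [-0.7, -1.2], [-1.8, -1.7], [-1.0, -1.4], [-1.9, -1.2], [-2.0, -1.8], [0.3, -0.6], [0.4, -1.8], [1.2, 0.4], [1.1, -0.2], [-0.8, -0.4], [0.1, -0.1]]
(array([ 0.52844652, -0.18718533,  0.13260578]), np.float64(0.0005166508446868314)) (array([ 0.53747828, -0.23287382,  0.13132221]), np.float64(0.00020070755683469023))
[[ 0.935  0.354 -0.001]
 [ 0.354 -0.935  0.002]
 [ 0.    -0.002 -1.   ]]
```

View pics/o_top2.png

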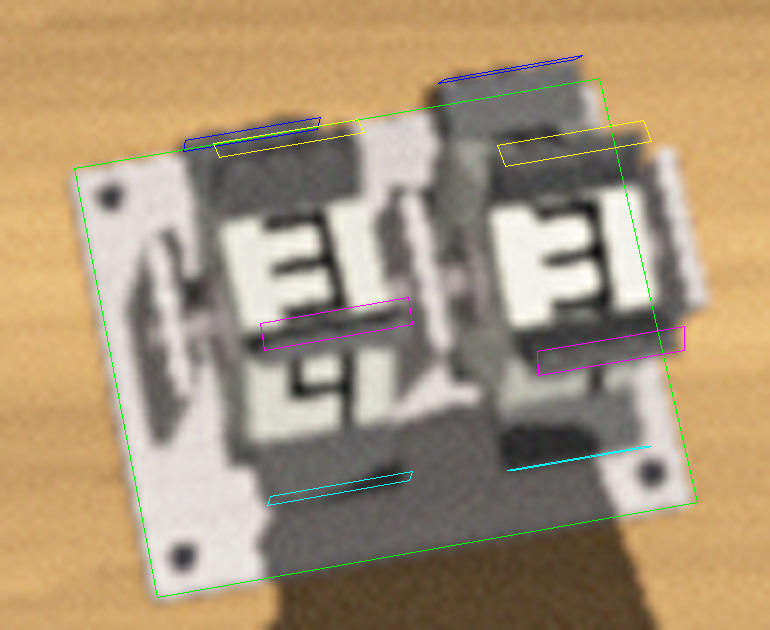

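View pics/o_side2.png

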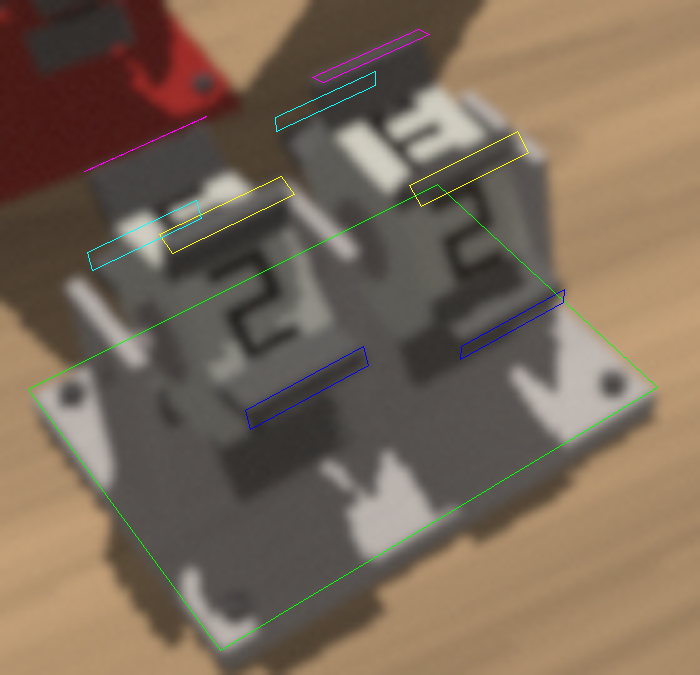

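The wheel angles fit at about 2.30 (left) and 1.93 (right), both within the stated ranges. The triangulated ridge ends come out about 7 mm low (132 mm against 139), so I'll use contact force to get the height.

Plan:
1. Push a ridge on each wheel with the closed fingers, jaws along the counter's x.
2. Level each wheel by pressing both top ridges with the half-open fingertips.

```bash
cat >> h.py <<'E'
def go(pos,yaw=.155):
    s=bot.read_state(); R=cv2.Rodrigues(s["tcp_rot"])[0]; y=np.array([np.cos(yaw),np.sin(yaw),0]); z=np.array([0,0,-1.]); T=np.c_[np.cross(y,z),y,z]
    print((R.T@(np.array(pos)-s["tool_pos"])*100).round(2), np.degrees(cv2.Rodrigues(R.T@T)[0].ravel()).round(2))
def wl(w,dx,z,p=(.5062,-.1742,.155)): return W(p,[[dx,(.04,-.04)[w],z]])[0]
E
python3 -c "
from h import *
go(wl(0,-.055,.2));print(wl(0,-.055,.2))"
```

```text
[ 36.61 -38.26   1.07] [ -0.1   -0.09 -78.15]
[ 0.44568416 -0.14317044  0.2       ]
```

Call:
servo_tool(
  plan=[
    [[36.6,-38.3,1.1,-0.1,-0.1,-78.15],[36.6,-38.3,1.1,-0.1,-0.1,-78.15],[36.6,-38.3,1.1,-0.1,-0.1,-78.15],[36.6,-38.3,1.1,-0.1,-0.1,-78.15],[36.6,-38.3,1.1,-0.1,-0.1,-78.15],[36.6,-38.3,1.1,-0.1,-0.1,-78.15],[36.6,-38.3,1.1,-0.1,-0.1,-78.15],[36.6,-38.3,1.1,-0.1,-0.1,-78.15],[36.6,-38.3,1.1,-0.1,-0.1,-78.15],[36.6,-38.3,1.1,-0.1,-0.1,-78.15],[36.6,-38.3,1.1,-0.1,-0.1,-78.15],[36.6,-38.3,1.1,-0.1,-0.1,-78.15],[36.6,-38.3,1.1,-0.1,-0.1,-78.15],[36.6,-38.3,1.1,-0.1,-0.1,-78.15],[36.6,-38.3,1.1,-0.1,-0.1,-78.15],[36.6,-38.3,1.1,-0.1,-0.1,-78.15]],
  ],
  claw=0,
)

```text
time: 1.43
tool_pos: [0.4451, -0.143, 0.1994]
tcp_rot: [-2.042, -2.388, 0.002]
wrist_force: [-0.9, 0.2, 0.2]
width: 0.002
```

```bash
python3 -c "
from h import *
go(wl(0,-.055,.124));s=bot.read_state();print(s['tool_pos'],s['width'],s['time'],s['wrist_force'])
snap('b');crop('b','side',165,150,325,335,4,'b1')"
```

```text
[-0.03  0.06  7.54] [-0.06  0.03  0.05]
[ 0.44508982 -0.14297158  0.19936954] 0.0024903097539045326 1.4333 [-0.87614138  0.22846095  0.15973368]
```

View pics/b1.png

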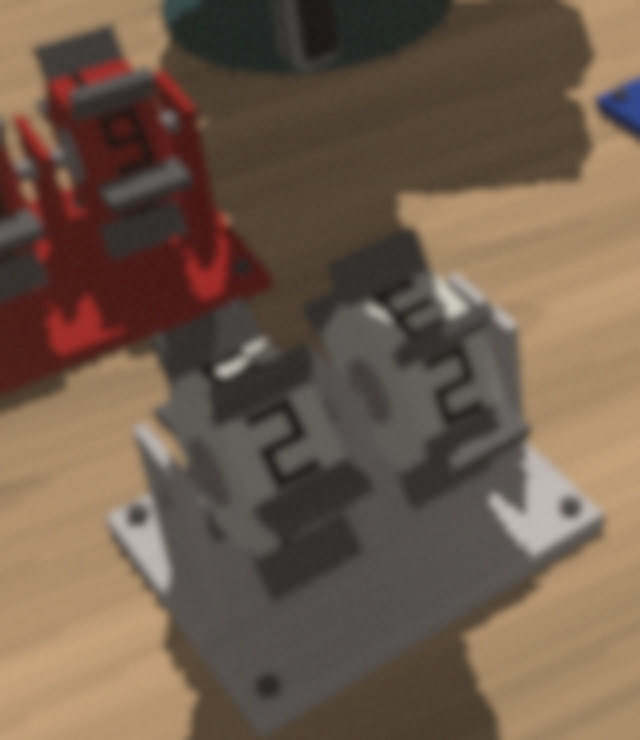

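The fingertip shows at the top of the crop, around (303,65). I'll project the known TCP there to check the calibration.

```bash
python3 -c "
from h import *
P=[0.4451,-.143,.1994]
for n in('side','top'):
  print(n,proj(load('b',n),P))
crop('b','side',200,120,280,180,8,'b2');crop('b','top',340,120,450,220,6,'b3')"
```

```text
side [[244.30718196 173.33704959]]
top [[396.57253839 192.15317696]]
```

View pics/b2.png

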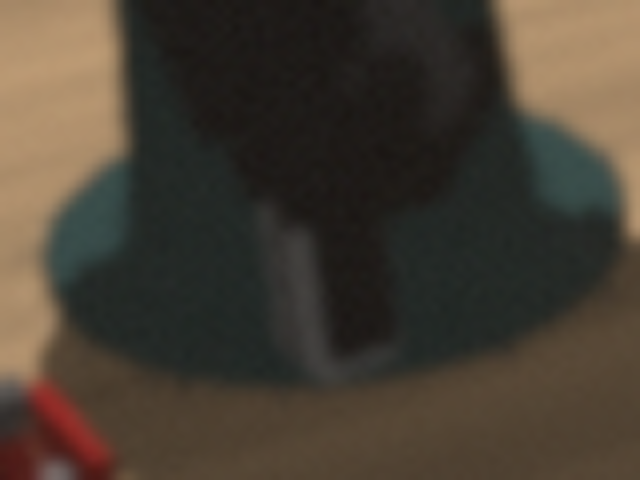

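View pics/b3.png

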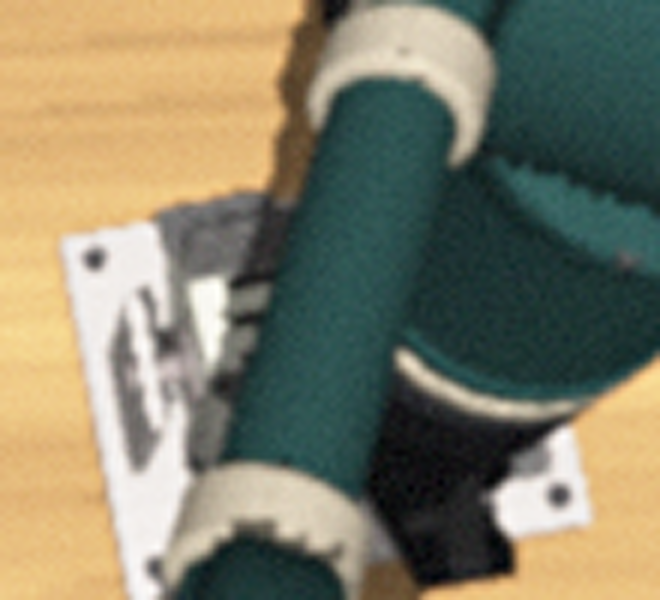

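Call:
servo_tool(
  plan=[
    [[0,0,4,0,0,0],[0,0,7.5,0,0,0],[0,0,7.5,0,0,0],[0,0,7.5,0,0,0]],
  ],
)

```text
time: 1.87
tool_pos: [0.4424, -0.1442, 0.1227]
tcp_rot: [-2.043, -2.379, 0.004]
wrist_force: [-0.1, 0.8, 0.8]
width: -0.002
```

```bash
python3 -c "
from h import *
snap('c');crop('c','side',185,160,325,310,5,'c1'); s=bot.read_state();print(s['tool_pos'],s['wrist_force'],proj(load('c','side'),s['tool_pos']))"
```

```text
[ 0.44583237 -0.14506575  0.12618767] [-0.10994872 -0.07541474  0.66635828] [[248.25813093 207.43549394]]
```

View pics/c1.png

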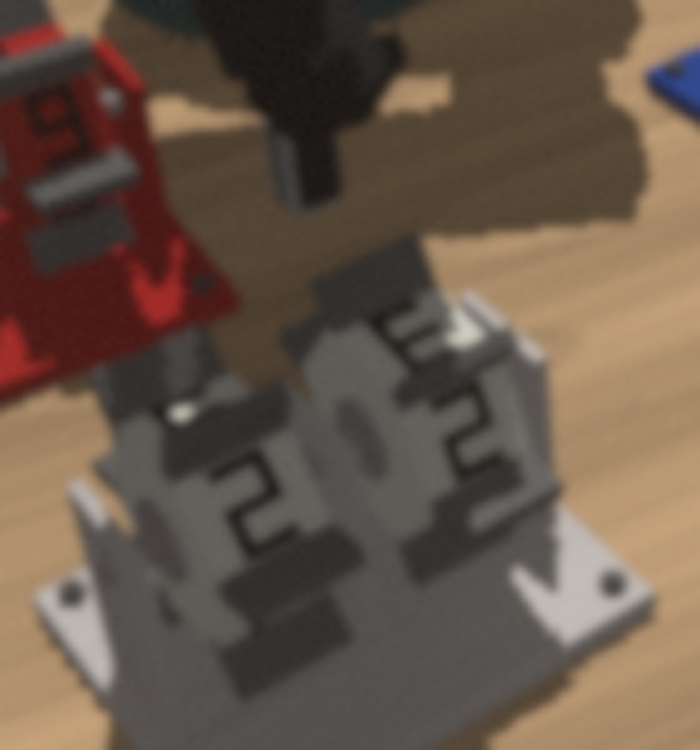

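The visible fingertip in side view is at about (245,202), while the projected TCP is (248,207). The real tip may be a little higher than nominal. I'll push partway and check.

Call:
servo_tool(
  plan=[
    [[0,1.5,0.3,0,0,0],[0,2.5,0.3,0,0,0],[0,3.0,0.3,0,0,0],[0,3.5,0.3,0,0,0],[0,3.5,0.3,0,0,0]],
  ],
)

```text
time: 2.38
tool_pos: [0.482, -0.1399, 0.1244]
tcp_rot: [2.043, 2.382, 0.001]
wrist_force: [-0.8, -0.5, 0.4]
width: 0.001
```

```bash
python3 -c "
from h import *
snap('d');crop('d','side',185,160,325,310,5,'d1'); s=bot.read_state();print(s['tool_pos'],s['wrist_force']);go(wl(0,.0075,.124))"
```

```text
[ 0.48054251 -0.13971278  0.12356645] [-0.8590688 -0.077201  -0.0520686]
[ 0.2   2.75 -0.04] [ 0.06  0.09 -0.14]
```

View pics/d1.png

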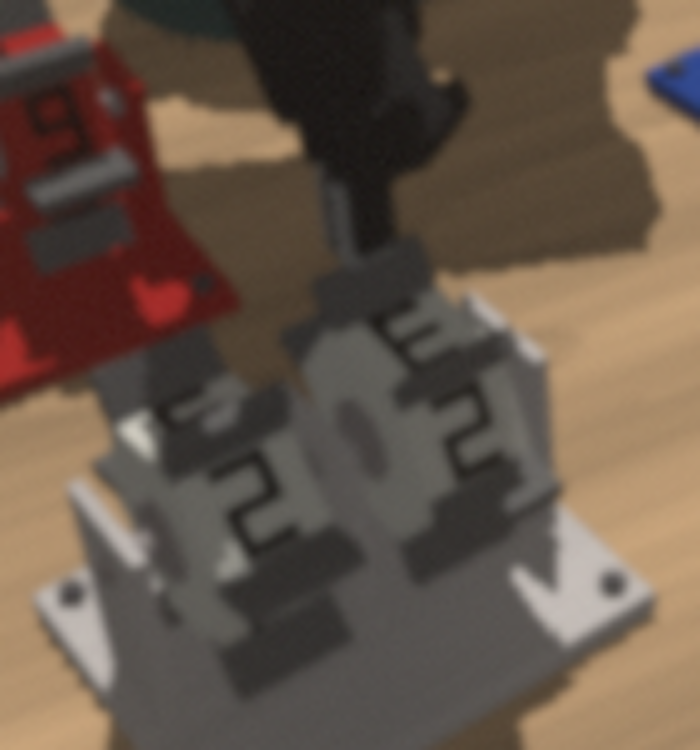

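Call:
servo_tool(
  plan=[
    [[0.1,0.5,0,0,0,0],[0.2,1.0,0,0,0,0],[0.2,1.5,0,0,0,0],[0.2,1.5,0,0,0,0]],
  ],
)

```text
time: 2.82
tool_pos: [0.4961, -0.1353, 0.1237]
tcp_rot: [2.043, 2.383, 0.0]
wrist_force: [0.0, -1.0, 0.9]
width: 0.002
```

```bash
python3 -c "
from h import *
snap('e');crop('e','side',185,160,325,310,5,'e1'); s=bot.read_state();print(s['tool_pos'],s['wrist_force']);go(wl(0,.0075,.124))"
```

```text
[ 0.49517309 -0.13533587  0.12344197] [ 0.33230674 -0.0013811  -0.50951037]
[-0.01  1.24 -0.05] [ 0.04  0.08 -0.12]
```

View pics/e1.png

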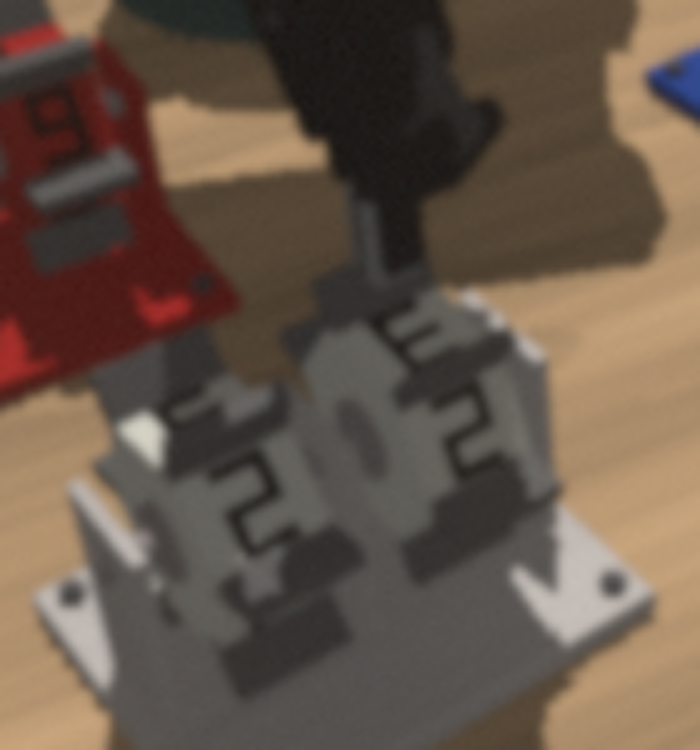

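The fingertip, at (264,215) in the image, passed over the ridge without touching it. So it really does run about 13 mm higher than nominal relative to the wheel. I'll back off, go 13 mm lower and push again.

Call:
servo_tool(
  plan=[
    [[0,-2.5,0,0,0,0],[0,-4.7,0,0,0,0],[0,-4.7,0.7,0,0,0],[0,-4.7,1.3,0,0,0],[0,-4,1.3,0,0,0],[0,-3.5,1.3,0,0,0],[0,-3,1.3,0,0,0],[0,-2.5,1.3,0,0,0],[0,-2,1.3,0,0,0],[0,-1.5,1.3,0,0,0],[0,-1.5,1.3,0,0,0]],
  ],
)

```text
time: 3.83
tool_pos: [0.4846, -0.1374, 0.1147]
tcp_rot: [2.041, 2.381, 0.005]
wrist_force: [-4.4, 4.6, 19.1]
width: -0.003
```

```bash
python3 -c "
from h import *
snap('f');crop('f','side',185,160,325,310,5,'f1'); s=bot.read_state();print(s['tool_pos'],s['wrist_force']);go(wl(0,.0075,.111))"
```

```text
[ 0.48460516 -0.13741767  0.11471338] [-2.30961392  3.73755163 16.70067757]
[0.04 2.31 0.39] [ 0.39  0.15 -0.08]
```

View pics/f1.png

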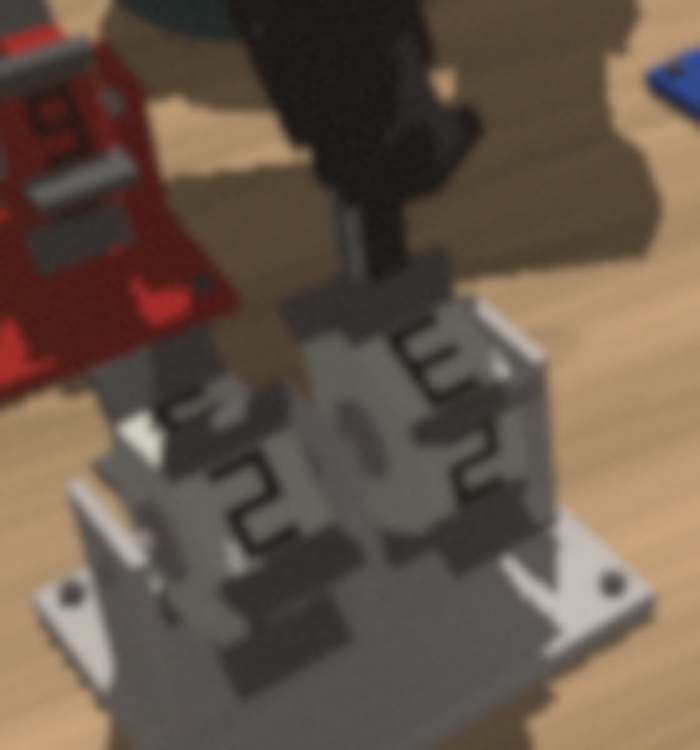

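There is 17 N of upward force, and the tip sits on the ridge's outer edge and drags it. So the fingertip is about 20 mm higher than nominal relative to the wheel. I'll lift, back off, go lower and look before pushing.

Call:
servo_tool(
  plan=[
    [[0,-0.3,-0.8,0,0,0],[0,-2.5,-0.8,0,0,0],[0,-4.2,-0.8,0,0,0],[0,-4.2,-0.8,0,0,0],[0,-4.2,0.2,0,0,0],[0,-4.2,1.0,0,0,0],[0,-4.2,1.0,0,0,0]],
  ],
)

```text
time: 4.52
tool_pos: [0.4426, -0.1432, 0.1022]
tcp_rot: [2.042, 2.383, 0.004]
wrist_force: [-0.1, 0.1, 0.6]
width: -0.001
```

```bash
python3 -c "
from h import *
snap('g');crop('g','side',185,160,325,310,5,'g1'); s=bot.read_state();print(s['tool_pos'],s['wrist_force'],proj(load('g','side'),s['tool_pos']));go(wl(0,-.055,.105))
p=(.5062,-.1742,.155)
overlay('g','side',p,[2.4,1.93],[.04,-.04],185,160,325,310,5,'g2')"
```

```text
[ 0.44310898 -0.1434994   0.10333318] [ 0.11023703 -0.26365762 -0.30000867] [[249.90199615 216.0965253 ]]
[-0.01  0.26 -0.17] [ 0.29  0.09 -0.07]
```

View pics/g2.png

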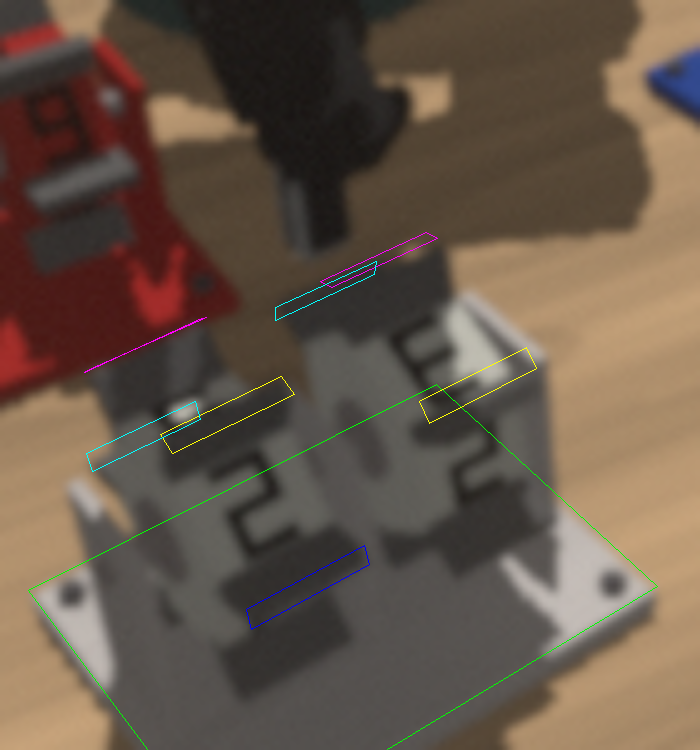

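Call:
servo_tool(
  plan=[
    [[0,1.5,0,0,0,0],[0,2.5,0,0,0,0],[0,3.2,0,0,0,0],[0,3.7,0,0,0,0],[0,4.2,0,0,0,0],[0,4.7,0,0,0,0],[0,4.7,0,0,0,0]],
  ],
)

```text
time: 5.2
tool_pos: [0.4901, -0.1361, 0.1035]
tcp_rot: [2.041, 2.382, 0.005]
wrist_force: [-0.1, 0.1, 0.4]
width: 0.001
```

```bash
python3 -c "
from h import *
snap('i');crop('i','side',185,160,325,310,5,'i1'); s=bot.read_state();print(s['tool_pos'],s['wrist_force']);go(wl(0,.0075,.103))"
```

```text
[ 0.4899087  -0.13614351  0.10349073] [ 0.2592881  -0.02348717 -0.11647195]
[-0.01  1.77  0.06] [ 0.33  0.08 -0.07]
```

View pics/i1.png

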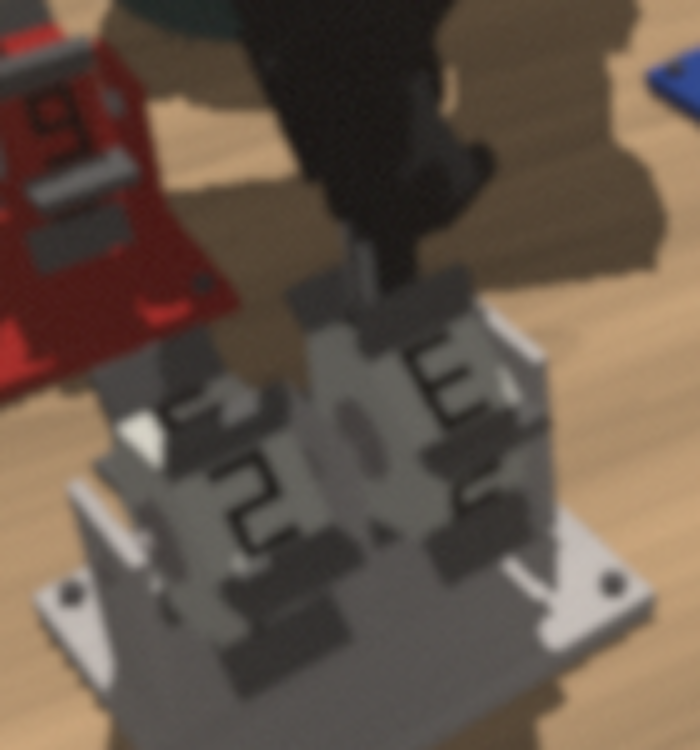

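The finger is now behind the ridge and turning the wheel cleanly. Continuing.

Call:
servo_tool(
  plan=[
    [[0,0.5,0,0,0,0],[0,1.0,0,0,0,0],[0,1.4,0,0,0,0],[0,1.4,0,0,0,0]],
  ],
)

```text
time: 5.63
tool_pos: [0.504, -0.1338, 0.1032]
tcp_rot: [2.041, 2.382, 0.005]
wrist_force: [-1.4, -0.1, 0.2]
width: -0.003
```

```bash
python3 -c "
from h import *
snap('j');crop('j','side',185,160,325,310,5,'j1'); s=bot.read_state();print(s['tool_pos'],s['wrist_force']);go(wl(0,.0075,.103))
p=(.5062,-.1742,.155)
overlay('j','side',p,[3.142,1.93],[.04,-.04],185,160,325,310,5,'j2')"
```

```text
[ 0.50419262 -0.1338753   0.10355615] [-1.18440101 -0.88036639 -0.10462194]
[-0.01  0.33  0.06] [ 0.36  0.07 -0.06]
```

View pics/j2.png

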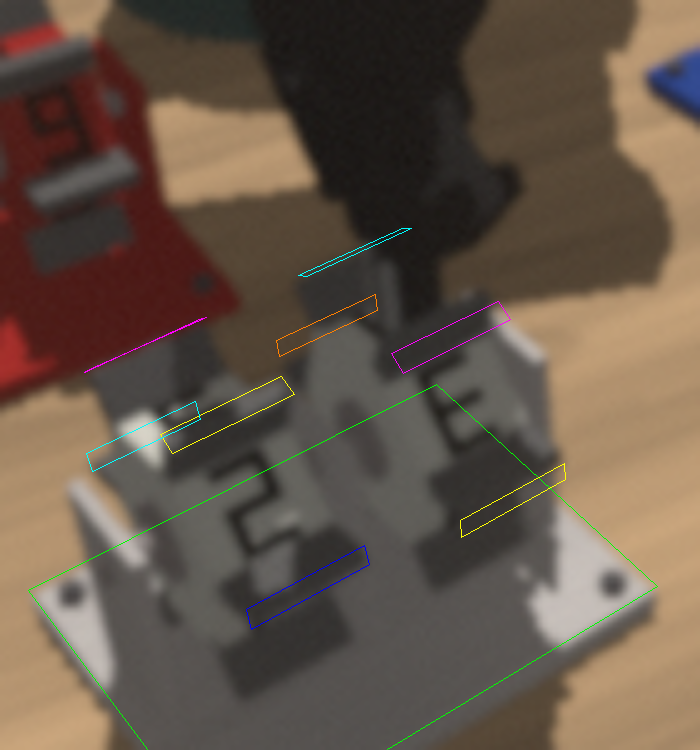

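Call:
servo_tool(
  plan=[
    [[0,0.4,0,0,0,0],[0,0.4,0,0,0,0],[0,-0.3,0,0,0,0],[0,-0.4,-3,0,0,0],[0,-0.4,-6.0,0,0,0],[0,-0.4,-6.0,0,0,0]],
  ],
)

```text
time: 6.23
tool_pos: [0.5045, -0.1359, 0.1705]
tcp_rot: [2.033, 2.373, 0.014]
wrist_force: [0.9, -0.1, 1.0]
width: 0.003
```

```bash
python3 -c "
from h import *
snap('k'); s=bot.read_state();print(s['tool_pos'],s['wrist_force'],s['time']);go(wl(0,0,.133));
p=(.5062,-.1742,.155)
overlay('k','side',p,[3.142,1.93],[.04,-.04],185,160,325,310,5,'k2')"
```

```text
[ 0.5018549  -0.13509334  0.16607975] [-0.50986682  0.12716468  0.12805191] 6.3333
[ 0.08 -0.21  3.31] [ 0.69  0.22 -0.07]
```

View pics/k2.png

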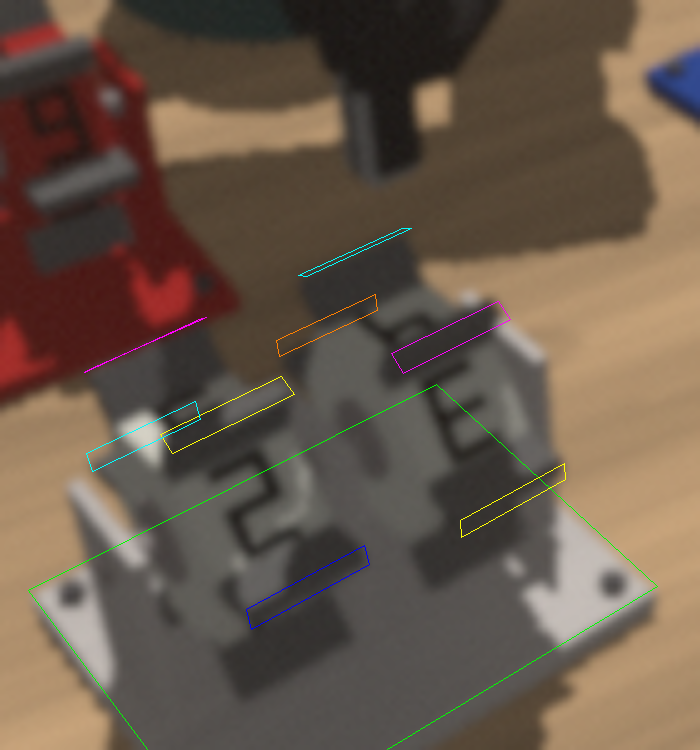

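Call:
servo_tool(
  plan=[
    [[0.1,-0.2,1.0,0.7,0.2,0],[0.1,-0.2,2.0,0.7,0.2,0],[0.1,-0.2,2.8,0.7,0.2,0],[0.1,-0.2,3.3,0.7,0.2,0],[0.1,-0.2,3.3,0.7,0.2,0],[0.1,-0.2,3.3,0.7,0.2,0]],
  ],
  claw=4.0,
)

```text
time: 6.83
tool_pos: [0.4992, -0.1341, 0.1315]
tcp_rot: [-2.043, -2.384, 0.002]
wrist_force: [0.7, -0.5, -0.1]
width: 0.464
```

```bash
python3 -c "
from h import *
snap('l'); s=bot.read_state();print(s['tool_pos'],s['wrist_force'],s['width']);go(wl(0,0,.133));
crop('l','side',185,160,325,310,5,'l2')"
```

```text
[ 0.50020372 -0.13447919  0.13289799] [0.14206159 0.58186598 0.46264932] 0.46966854762966553
[-0.02 -0.02 -0.01] [-0.02  0.01 -0.07]
```

View pics/l2.png

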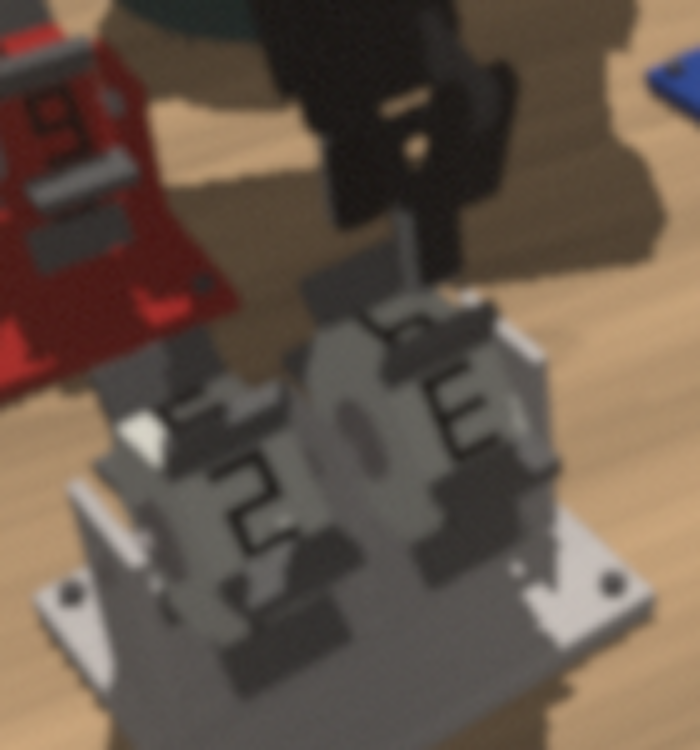

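Call:
servo_tool(
  plan=[
    [[0,0,0.5,0,0,0],[0,0,1.0,0,0,0],[0,0,1.4,0,0,0],[0,0,1.4,0,0,0]],
  ],
)

```text
time: 7.27
tool_pos: [0.4993, -0.1342, 0.1177]
tcp_rot: [-2.043, -2.384, 0.002]
wrist_force: [-0.4, 0.4, -0.7]
width: 0.467
```

```bash
python3 -c "
from h import *
snap('m'); s=bot.read_state();print(s['tool_pos'],s['wrist_force'],s['torque']);
crop('m','side',185,160,325,310,5,'m2')"
```

```text
[ 0.4998744  -0.13436947  0.11848364] [-0.47851818  0.46144969  0.66923452] [ 0.02111899  0.04248495 -0.0283257 ]
```

View pics/m2.png

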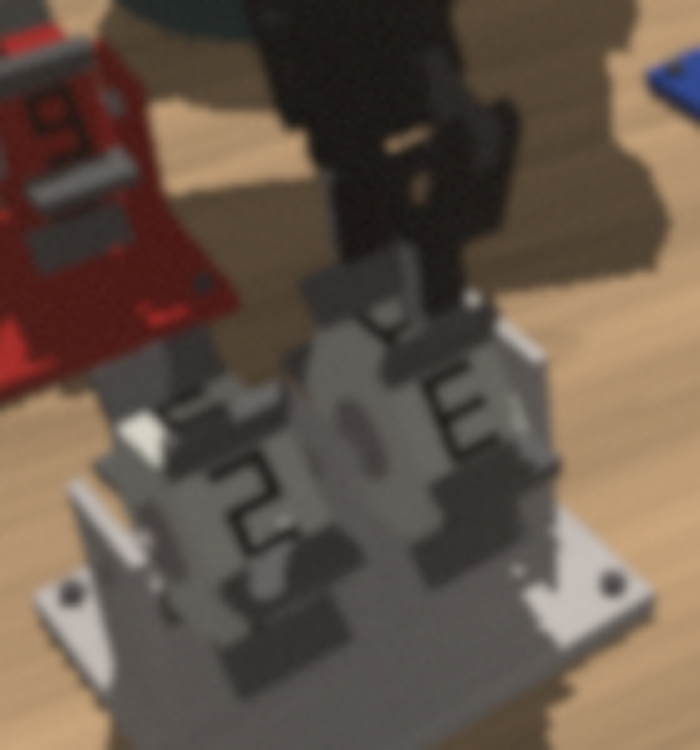

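Call:
servo_tool(
  plan=[
    [[0,0,0.3,0,0,0],[0,0,0.6,0,0,0],[0,0,0.6,0,0,0]],
  ],
)

```text
time: 7.62
tool_pos: [0.5027, -0.1344, 0.1146]
tcp_rot: [2.042, 2.382, 0.005]
wrist_force: [2.8, 1.3, 5.0]
width: 0.465
```

```bash
python3 -c "
from h import *
snap('n'); s=bot.read_state();print(s['tool_pos'],s['wrist_force'],s['torque']);
crop('n','side',185,160,325,310,5,'n2')"
```

```text
[ 0.50276913 -0.13440662  0.11456779] [2.07716419 1.3025919  5.68122512] [ 0.36433667 -0.54336536  0.05505993]
```

View pics/n2.png

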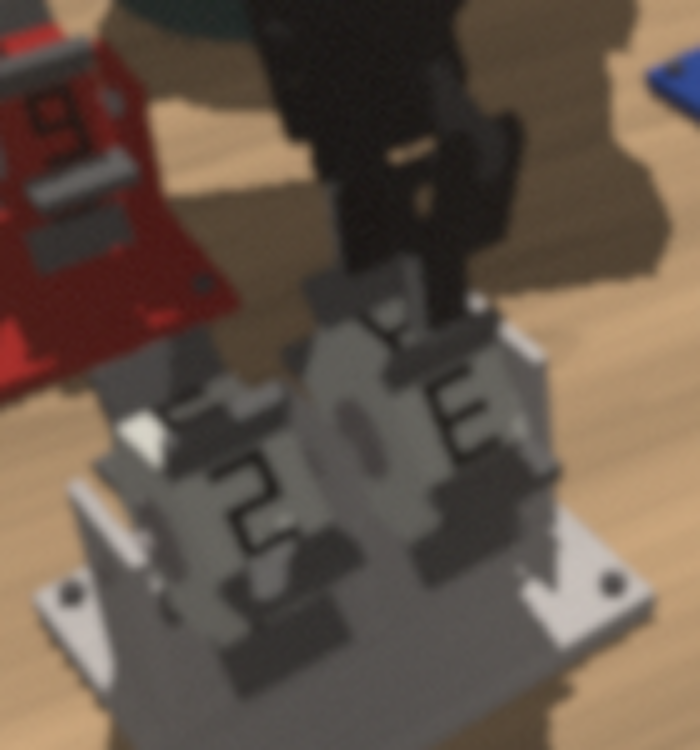

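Near-ridge contact is deflecting the hand by +3 mm in x: the fingers are catching the ridges' inner edges. I'll lift, open wider and press again.

Call:
servo_tool(
  plan=[
    [[0,-0.1,-1.5,0,0,0],[0,-0.1,-2,0,0,0],[0,-0.1,-2,0,0,0],[0,-0.1,-2,0,0,0],[0,-0.1,-2,0,0,0]],
  ],
  claw=5.5,
)

```text
time: 8.13
tool_pos: [0.5012, -0.1344, 0.1339]
tcp_rot: [2.043, 2.383, 0.004]
wrist_force: [-0.5, -0.3, -0.2]
width: 0.648
```

```bash
python3 -c "
from h import *
s=bot.read_state();print(s['tool_pos'],s['wrist_force'],s['width']);go(wl(0,0.001,.114))"
```

```text
[ 0.50115398 -0.1344366   0.13386785] [-0.51733487 -0.28172669 -0.21411848] 0.6477420979014537
[-0.01 -0.02  1.99] [ 0.23  0.04 -0.09]
```

Call:
servo_tool(
  plan=[
    [[0,0,1.0,0.2,0,0],[0,0,1.6,0.2,0,0],[0,0,1.9,0.2,0,0],[0,0,2.2,0.2,0,0],[0,0,2.2,0.2,0,0]],
  ],
)

```text
time: 8.55
tool_pos: [0.5011, -0.1342, 0.1112]
tcp_rot: [-2.045, -2.385, 0.0]
wrist_force: [0.3, 1.1, 0.7]
width: 0.642
```

```bash
python3 -c "
from h import *
snap('o'); s=bot.read_state();print(s['tool_pos'],s['wrist_force'],s['torque']);
crop('o','side',185,160,325,310,5,'o2')"
```

```text
[ 0.50106567 -0.1344249   0.11139657] [ 0.31503076 -0.42708129 -0.45482922] [-0.02509572  0.00295313 -0.01312961]
```

View pics/o2.png

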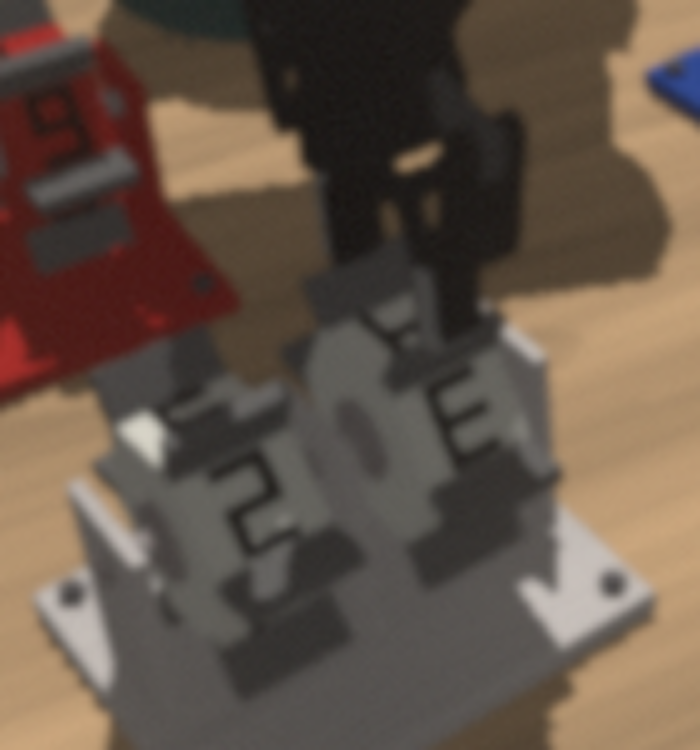

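Call:
servo_tool(
  plan=[
    [[0,0,0.2,0,0,0],[0,0,0.4,0,0,0],[0,0,0.6,0,0,0],[0,0,0.6,0,0,0]],
  ],
)

```text
time: 8.98
tool_pos: [0.5018, -0.1346, 0.1102]
tcp_rot: [2.044, 2.384, -0.0]
wrist_force: [-10.3, 3.4, 27.4]
width: 0.642
```

```bash
python3 -c "
from h import *
snap('q'); s=bot.read_state();print(s['tool_pos'],s['wrist_force'],s['torque']);
crop('q','side',185,160,325,310,5,'q2')"
```

```text
[ 0.50177598 -0.13463546  0.11014349] [-9.8910966   3.95861889 27.08436908] [ 0.57271215  2.19874446 -0.09233068]
```

View pics/q2.png

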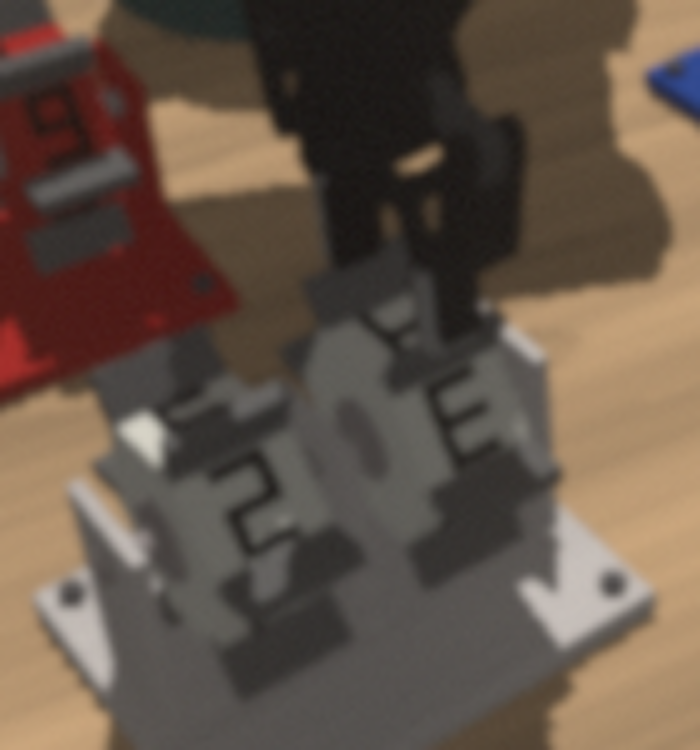

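Pressing with 27 N and the wheel does not turn, so both ridges are in contact and the left wheel is level. Next the right wheel: lift, close, and move beyond its top ridge.

```bash
python3 -c "
from h import *
go(wl(0,0,.165));go(wl(1,.058,.165));go(wl(1,.058,.103))"
```

```text
[ 0.02 -0.17 -5.49] [ 0.05  0.06 -0.09]
[-7.98  5.64 -5.47] [ 0.05  0.06 -0.09]
[-7.97  5.64  0.73] [ 0.05  0.06 -0.09]
```

Call:
servo_tool(
  plan=[
    [[0,0,-2.5,0,0,0],[0,0,-5.5,0,0,0],[-3,2,-5.5,0,0,0],[-6,4.5,-5.5,0,0,0],[-8,5.6,-5.5,0,0,0],[-8,5.6,-5.5,0,0,0],[-8,5.6,-5.5,0,0,0],[-8,5.6,-2,0,0,0],[-8,5.6,0.7,0,0,0],[-8,5.6,0.7,0,0,0],[-8,5.6,0.7,0,0,0]],
  ],
  claw=0,
)

```text
time: 10.0
tool_pos: [0.5666, -0.2035, 0.1011]
tcp_rot: [-2.041, -2.382, 0.003]
wrist_force: [-0.4, -0.8, 0.8]
width: 0.002
```

```bash
python3 -c "
from h import *
snap('r'); s=bot.read_state();print(s['tool_pos'],s['wrist_force'],s['width']);go(wl(1,.058,.103))
p=(.5062,-.1742,.155)
overlay('r','side',p,[3.142,1.93],[.04,-.04],185,160,325,310,5,'r2')"
```

```text
[ 0.56980898 -0.20494539  0.10467244] [ 0.3678167  -0.59558769  1.23367548] 0.0017952712192082934
[ 0.02 -0.01  0.17] [ 0.12  0.1  -0.06]
```

View pics/r2.png

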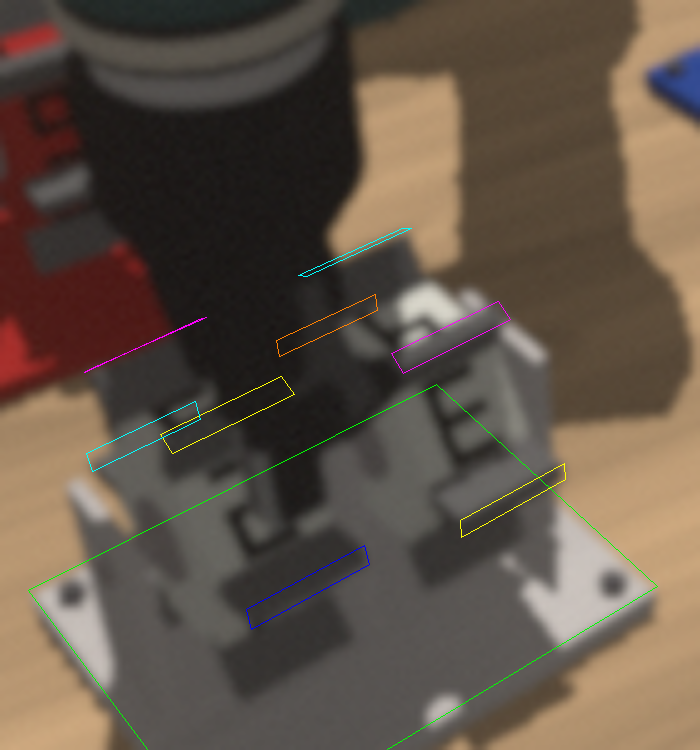

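Call:
servo_tool(
  plan=[
    [[0,-1.5,0.1,0,0,0],[0,-2.5,0.1,0,0,0],[0,-3.2,0.1,0,0,0],[0,-3.8,0.1,0,0,0],[0,-4.4,0.1,0,0,0],[0,-5.0,0.1,0,0,0],[0,-5.6,0.1,0,0,0],[0,-5.6,0.1,0,0,0]],
  ],
)

```text
time: 10.77
tool_pos: [0.5133, -0.2139, 0.1037]
tcp_rot: [2.043, 2.383, -0.0]
wrist_force: [1.7, -0.5, 2.0]
width: -0.001
```

```bash
python3 -c "
from h import *
snap('s'); s=bot.read_state();print(s['tool_pos'],s['wrist_force'],s['width']);go(wl(1,-.0075,.103))
p=(.5062,-.1742,.155)
overlay('s','side',p,[3.142,1.047],[.04,-.04],185,160,325,310,5,'s2')"
```

```text
[ 0.51343675 -0.21342655  0.10313595] [1.1500995  0.71248931 0.60096326] 0.0016425342812824155
[-0.01 -0.86  0.01] [ 0.04  0.06 -0.09]
```

View pics/s2.png

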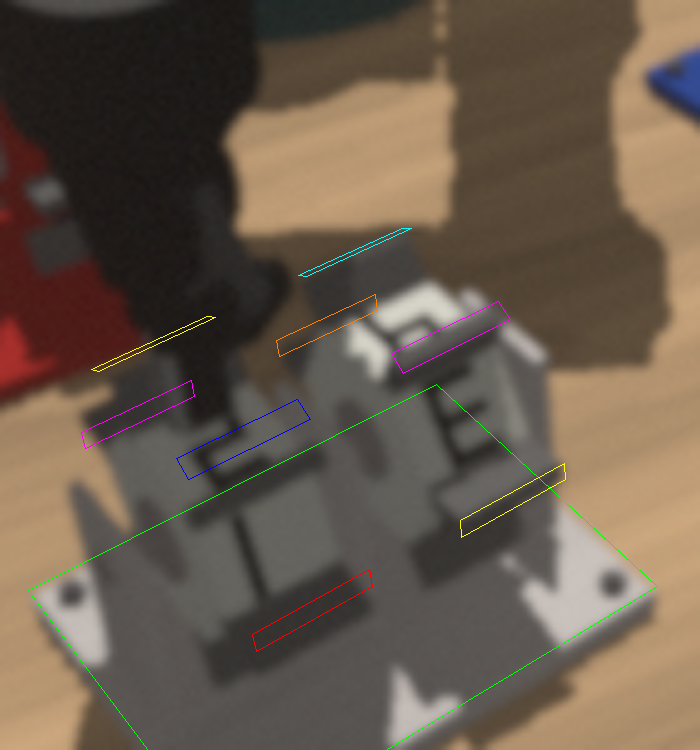

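Call:
servo_tool(
  plan=[
    [[0,-0.5,0,0,0,0],[0,-0.9,0,0,0,0],[0,-0.9,0,0,0,0],[0,0,0,0,0,0],[0,0,-3,0,0,0],[0,0,-6,0,0,0],[0,0,-6,0,0,0]],
  ],
)

```text
time: 11.45
tool_pos: [0.517, -0.2148, 0.169]
tcp_rot: [2.038, 2.379, 0.003]
wrist_force: [1.1, -0.2, 0.5]
width: 0.0
```

```bash
python3 -c "
from h import *
snap('t'); s=bot.read_state();print(s['tool_pos'],s['wrist_force'],s['width']);go(wl(1,0.001,.132))
p=(.5062,-.1742,.155)
overlay('t','side',p,[3.142,1.047],[.04,-.04],185,160,325,310,5,'t2')"
```

```text
[ 0.5145506  -0.21373682  0.16455241] [-1.08985955  0.98171454 -1.29943436] 0.0014409685564293004
[ 0.04 -0.12  3.25] [ 0.14  0.14 -0.07]
```

View pics/t2.png

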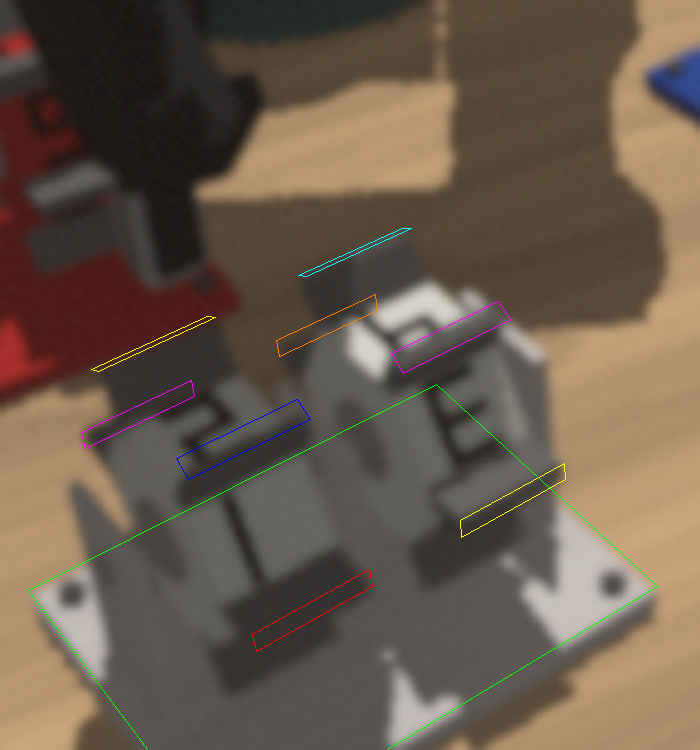

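The 2 is up and nearly level. Now I'll open the fingers and press to level it.

Call:
servo_tool(
  plan=[
    [[0,-0.1,1.5,0.1,0.1,0],[0,-0.1,2.5,0.1,0.1,0],[0,-0.1,3.2,0.1,0.1,0],[0,-0.1,3.2,0.1,0.1,0],[0,-0.1,3.2,0.1,0.1,0],[0,-0.1,4.2,0.1,0.1,0],[0,-0.1,5.0,0.1,0.1,0],[0,-0.1,5.0,0.1,0.1,0]],
  ],
  claw=5.5,
)

```text
time: 12.22
tool_pos: [0.5124, -0.2134, 0.1124]
tcp_rot: [-2.043, -2.384, 0.001]
wrist_force: [-0.7, -0.6, -1.1]
width: 0.641
```

```bash
python3 -c "
from h import *
s=bot.read_state();print(s['tool_pos'],s['wrist_force'],s['width'],s['torque']);go(wl(1,0.001,.1045))"
```

```text
[ 0.51237924 -0.21339398  0.11240275] [-0.70889525 -0.62369675 -1.12011355] 0.6412938273064622 [ 0.0223406   0.04630238 -0.04785403]
[-0.03  0.1   0.79] [-0.12 -0.06 -0.08]
```

Call:
servo_tool(
  plan=[
    [[0,0.05,0.2,-0.1,0,0],[0,0.05,0.5,-0.1,0,0],[0,0.05,0.7,-0.1,0,0],[0,0.05,0.7,-0.1,0,0]],
  ],
)

```text
time: 12.55
tool_pos: [0.5124, -0.2137, 0.1103]
tcp_rot: [-2.043, -2.384, 0.001]
wrist_force: [-12.2, 4.6, 27.0]
width: 0.645
```

```bash
python3 -c "
from h import *
snap('u'); s=bot.read_state();print(s['tool_pos'],s['wrist_force'],s['torque']);
crop('u','side',185,160,325,310,5,'u2')"
```

```text
[ 0.51249217 -0.21373931  0.11028214] [-11.36648528   4.55126337  25.98250607] [ 0.60440317  2.5392111  -0.11115868]
```

View pics/u2.png

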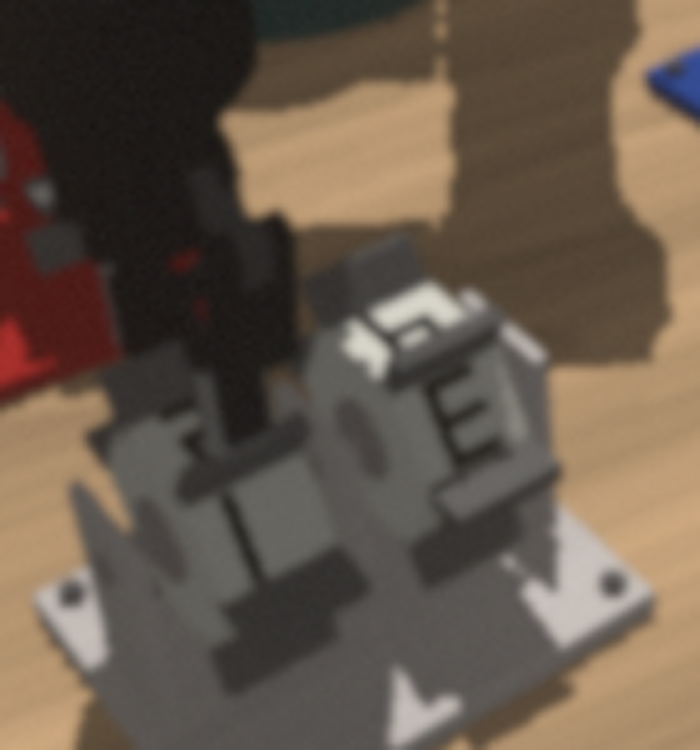

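Same contact height (0.1103) and force (27 N) as on the left wheel. Now I'll lift and move the arm out of the top view to check.

```bash
python3 -c "
from h import *
go((.3,-.55,.21));go((.512,-.214,.20))"
```

```text
[-29.97 -26.17  -9.95] [-0.08 -0.02 -0.06]
[-0.01 -0.07 -8.97] [-0.08 -0.02 -0.06]
```

Call:
servo_tool(
  plan=[
    [[0,0,-2,0,0,0],[0,0,-5,0,0,0],[0,0,-9,0,0,0],[0,0,-10,0,0,0],[-30,-26,-10,0,0,0],[-30,-26,-10,0,0,0],[-30,-26,-10,0,0,0],[-30,-26,-10,0,0,0],[-30,-26,-10,0,0,0],[-30,-26,-10,0,0,0],[-30,-26,-10,0,0,0],[-30,-26,-10,0,0,0],[-30,-26,-10,0,0,0],[-30,-26,-10,0,0,0],[-30,-26,-10,0,0,0],[-30,-26,-10,0,0,0]],
  ],
)

```text
time: 13.98
tool_pos: [0.3007, -0.551, 0.2101]
tcp_rot: [-2.046, -2.382, 0.0]
wrist_force: [-0.0, 0.2, -0.0]
width: 0.645
```

```bash
python3 -c "
from h import *
snap('v'); s=bot.read_state();print(s['tool_pos'],s['time'])
p=(.5062,-.1742,.155)
overlay('v','side',p,[3.142,1.047],[.04,-.04],185,200,325,335,5,'v2');crop('v','side',185,200,325,335,5,'v2c')
overlay('v','top',p,[3.142,1.047],[.04,-.04],340,135,450,225,7,'v3');crop('v','top',340,135,450,225,7,'v3c')"
```

```text
[ 0.30202974 -0.54939303  0.21025598] 14.0833
```

View pics/v3.png

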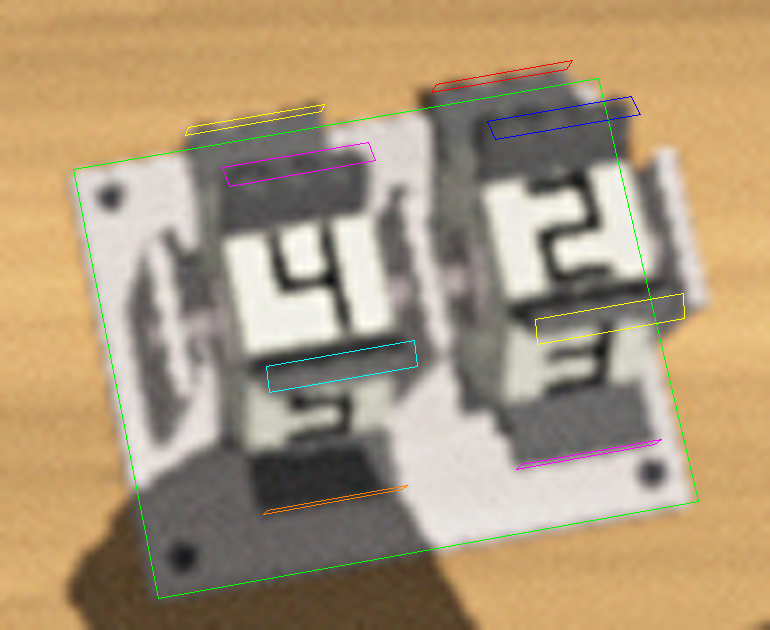

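View pics/v2.png

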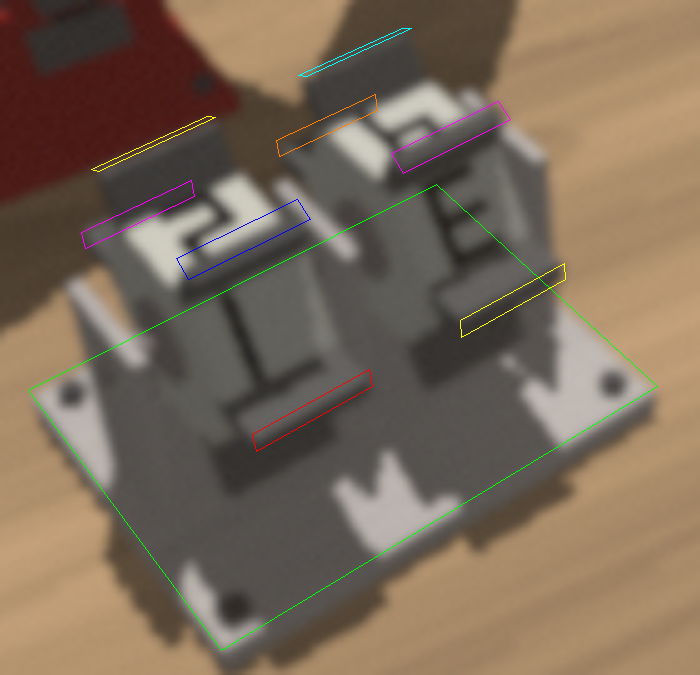

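View pics/v3c.png

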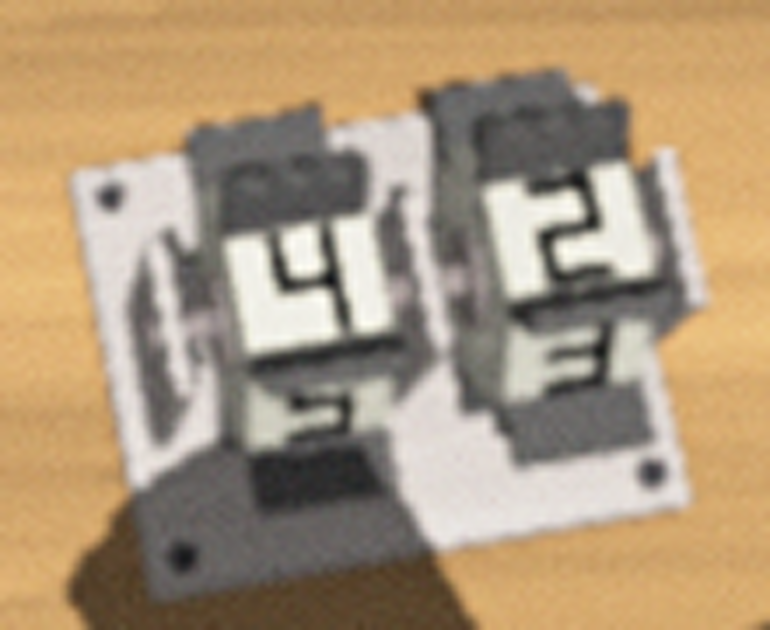

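View pics/v2c.png

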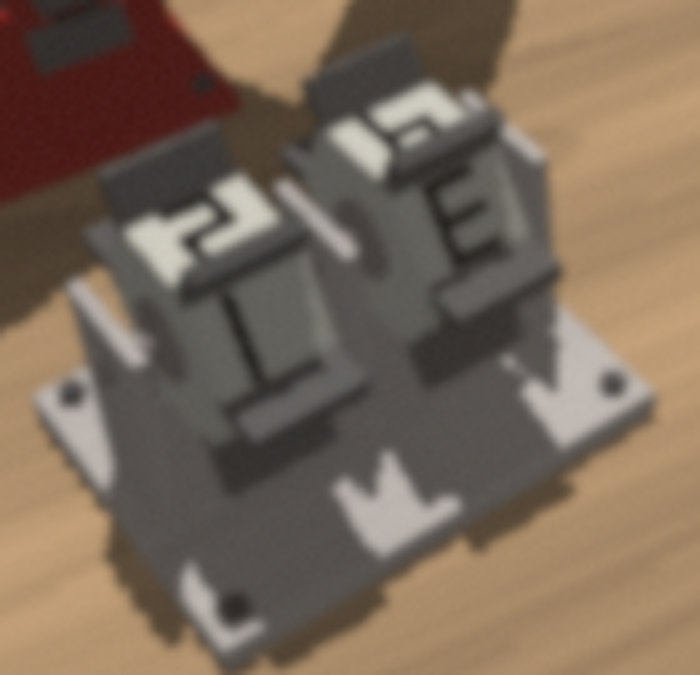

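Digits 4 and 2 face up in both views. To check the level precisely, I'll zoom in and refit the angles with free wheel-centre offsets.

```bash
python3 -c "
from h import *
crop('v','side',200,205,255,255,14,'w_sr');crop('v','side',240,203,295,245,14,'w_sl');crop('v','top',364,147,404,212,9,'w_tl');crop('v','top',396,142,446,206,9,'w_tr')"
```

```text
(no output)
```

View pics/w_sr.png

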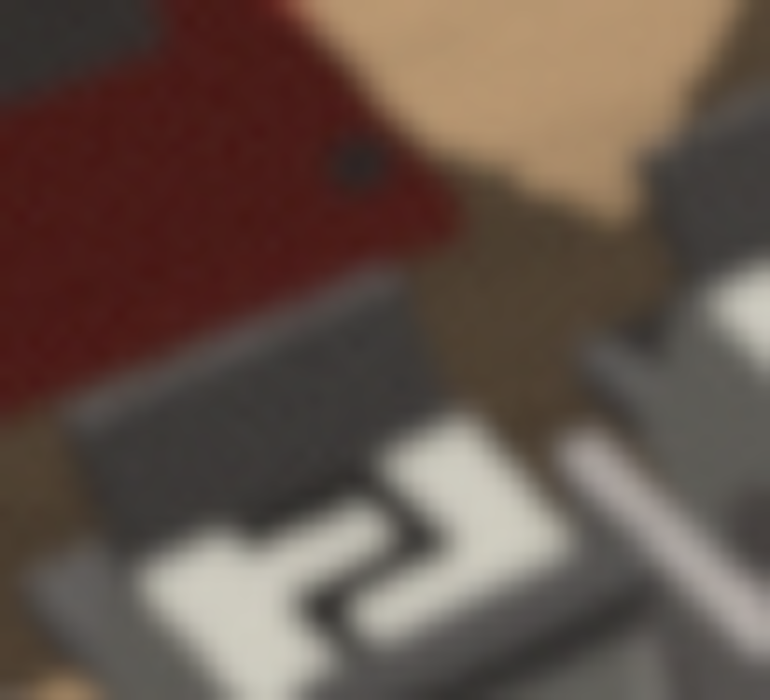

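View pics/w_sl.png

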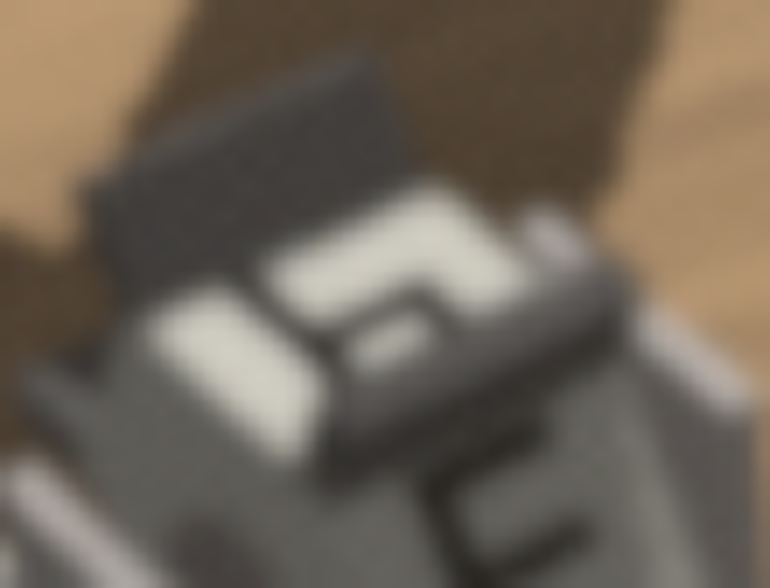

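View pics/w_tl.png

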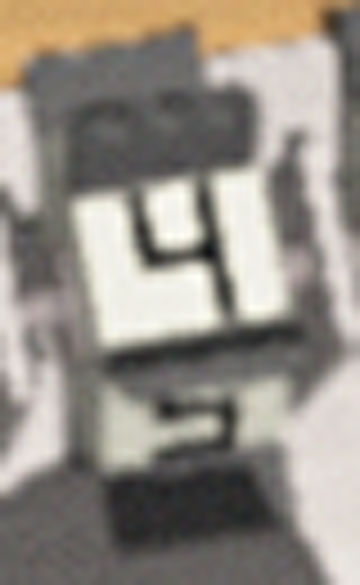

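View pics/w_tr.png

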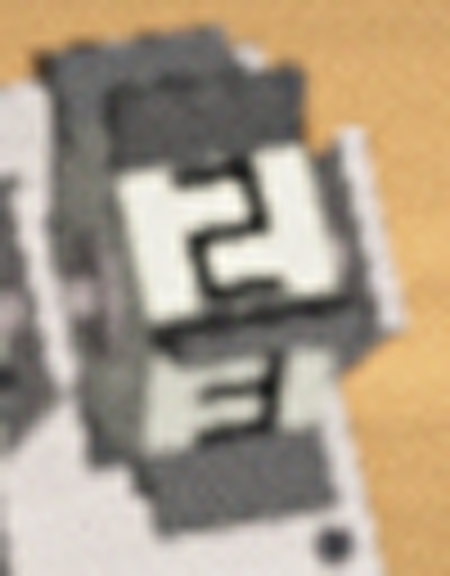

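The two 27 N presses show a lateral force of about −11 N, so contact friction could have left a small tilt. I'll measure the angles with a region-based render fit in both views.

```bash
cat > fit.py <<'E'
from h import *
import sys
p=(.5062,-.1742,.155)
def faces(th,yc):
    F=[];c=np.array([0,yc,.08])
    def u(f): return np.array([np.sin(f),0,np.cos(f)])
    cor=[c+.044*u(th+np.pi/6-j*np.pi/3) for j in range(6)]
    Y=np.array([0,.022,0])
    for j in range(6):
        a,b=cor[j],cor[(j+1)%6]; n=u(th-j*np.pi/3)
        F.append((np.array([a-Y,a+Y,b+Y,b-Y]),n,"flat%d"%j))
    for s in(1,-1): F.append((np.array([q+s*Y for q in cor]),np.array([0,s,0.]),"cap%d"%s))
    for j in range(6):
        f=th+np.pi/6-j*np.pi/3; n=u(f); t=np.array([np.cos(f),0,-np.sin(f)]); B=c+.042*n;T=c+.062*n
        F.append((np.array([T-.004*t-Y,T+.004*t-Y,T+.004*t+Y,T-.004*t+Y]),n,"r%do"%j))
        for s in(1,-1):
            e=s*.004*t; F.append((np.array([B+e-Y,T+e-Y,T+e+Y,B+e+Y]),s*t,"r%dt%d"%(j,s)))
            e=s*Y; F.append((np.array([B+e-.004*t,T+e-.004*t,T+e+.004*t,B+e+.004*t]),np.array([0,s,0.]),"r%de%d"%(j,s)))
    return F
SS=6
def labels(d,th,yc,box,sh):
    x0,y0,x1,y1=box; L=np.zeros(((y1-y0)*SS,(x1-x0)*SS),np.uint8)
    eye=np.array(d["eye"]); Rz=np.array([[np.cos(p[2]),np.sin(p[2]),0],[-np.sin(p[2]),np.cos(p[2]),0],[0,0,1]])
    ec=Rz@(eye-np.array([p[0],p[1],0])); vis=[]
    for k,(V,n,nm) in enumerate(faces(th,yc)):
        if (ec-V.mean(0))@n<=0: continue
        ridgeflag = nm[0]=="r"
        j=int(nm[1]) if ridgeflag else -1
        vis.append((np.linalg.norm(ec-V.mean(0)),k,V,nm,j))
    # order: drum first, but ridges pointing away are drawn before drum
    cen=np.array([0,yc,.08]); dv=(ec-cen)/np.linalg.norm(ec-cen)
    def key(v):
        if v[4]<0: return (0,0)
        f=th+np.pi/6-v[4]*np.pi/3; s=np.array([np.sin(f),0,np.cos(f)])@dv
        return (1 if s>0.0 else -1, s)
    for _,k,V,nm,j in sorted(vis,key=key):
        q=(proj(d,W(p,V))+np.array(sh)-[x0,y0]+.5)*SS-.5
        cv2.fillConvexPoly(L,np.round(q*16).astype(np.int32),k+1,shift=4)
    return L
def energy(d,th,yc,box,sh,ret=False):
    x0,y0,x1,y1=box; L=labels(d,th,yc,box,sh); I=d["color"][y0:y1,x0:x1].astype(float)/255
    ids=np.unique(L); A=np.stack([cv2.resize((L==i).astype(np.float32),(x1-x0,y1-y0),interpolation=cv2.INTER_AREA) for i in ids],-1)
    A=np.stack([cv2.GaussianBlur(A[...,i],(0,0),.6) for i in range(A.shape[-1])],-1)
    Af=A.reshape(-1,A.shape[-1]); If=I.reshape(-1,3); w=np.ones(len(Af))
    wt=1-Af[:,0]*0.7 if ids[0]==0 else w   # downweight background
    for _ in range(6):
        s=np.sqrt(wt*w)[:,None]; C=np.linalg.lstsq(Af*s,If*s,rcond=None)[0]; r=np.linalg.norm(If-Af@C,axis=1); w=1/np.sqrt(1+(r/.08)**2)
    e=(wt*(np.sqrt(1+(r/.08)**2)-1)).sum()
    return (e,(Af@C).reshape(I.shape)) if ret else e
E
cat > runfit.py <<'E'
from fit import *
from scipy.optimize import minimize
tag=sys.argv[1]; th0=[float(sys.argv[2]),float(sys.argv[3])]
for w,yc in((0,.04),(1,-.04)):
    for n in("side","top"):
        d=load(tag,n); P=np.array([f[0].mean(0) for f in faces(th0[w],yc) if f[2].endswith("o") and f[0].mean(0)[2]>.06]); q=proj(d,W(p,P))
        box=[int(q[:,0].min()-16),int(q[:,1].min()-8),int(q[:,0].max()+18),int(q[:,1].max()+10)]
        best=None
        for th in np.arange(-.18,.181,.06)+th0[w]:
            for s0 in([0,2],[0,0]):
                r=minimize(lambda v:energy(d,v[0],yc,box,v[1:]),[th,*s0],method="Nelder-Mead",options=dict(initial_simplex=[[th,*s0],[th+.04,*s0],[th,s0[0]+1,s0[1]],[th,s0[0],s0[1]+1]],maxfev=70))
                if best is None or r.fun<best.fun: best=r
        v=best.x; e,m=energy(d,v[0],yc,box,v[1:],True)
        x0,y0,x1,y1=box; I=d["color"][y0:y1,x0:x1]
        cv2.imwrite(f"pics/fit_{tag}_{w}{n}.png",cv2.resize(np.hstack([I,(np.clip(m,0,1)*255).astype(np.uint8)])[:,:,::-1],None,fx=5,fy=5,interpolation=cv2.INTER_CUBIC))
        print(w,n,"th %.3f err %.3f shift %s e %.1f"%(v[0],v[0]-th0[w],v[1:].round(1),best.fun),flush=True)
E
time python3 runfit.py v 3.1416 1.0472
```

```text
0 side th 3.131 err -0.010 shift [-0.6  0.7] e 2812.2
0 top th 3.112 err -0.030 shift [-1.   0.7] e 3454.4
1 side th 1.084 err 0.036 shift [0.2 1.1] e 2646.6
1 top th 1.076 err 0.029 shift [-1.   0.2] e 3182.6
real	1m44.085s
user	6m38.354s
sys	0m13.787s
```

```bash
python3 - <<'E'
import cv2,numpy as np
A=[cv2.imread(f"pics/fit_v_{w}{n}.png") for w in(0,1) for n in("side","top")]
def pad(a,H,Wd): 
    o=np.zeros((H,Wd,3),np.uint8);o[:a.shape[0],:a.shape[1]]=a;return o
H=max(a.shape[0] for a in A);Wd=max(a.shape[1] for a in A)
A=[pad(a,H,Wd) for a in A];m=np.vstack([np.hstack(A[:2]),np.hstack(A[2:])]);s=min(800/m.shape[1],600/m.shape[0]);cv2.imwrite("pics/fits.png",cv2.resize(m,None,fx=s,fy=s))
E
```

```text
(no output)
```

View pics/fits.png

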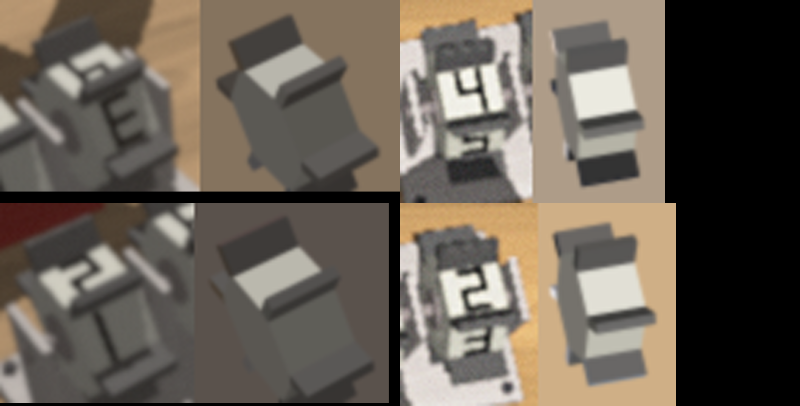

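The render fits match the pictures. Left is 0.01–0.03 rad below level and right is about 0.03 rad above, under 2° each and near the measuring noise. Before handing in, I'll check that everything else is unmoved.

```bash
python3 - <<'E'
from h import *
a=load("a","side")["color"][:,:,::-1];v=load("v","side")["color"][:,:,::-1]
cv2.imwrite("pics/cmp.png",np.vstack([cv2.resize(np.hstack([a[165:265,370:460],v[165:265,370:460]]),None,fx=3,fy=3),cv2.resize(np.hstack([a[120:210,310:400],v[120:210,310:400]]),None,fx=3,fy=3)]))
E
```

View pics/cmp.png

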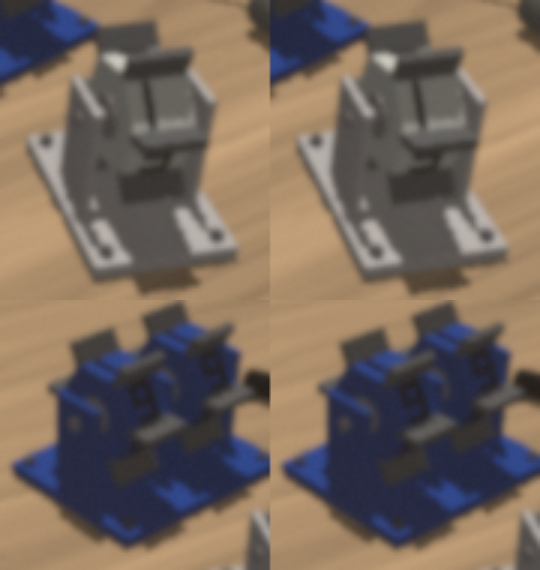

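View pics/v_top.png

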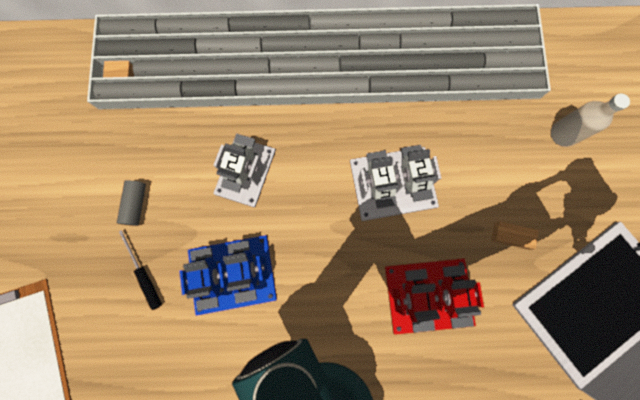

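The target counter at (395,182) reads 4 and 2. The one-wheel counter at (243,168) and the blue and red ones look unchanged, and the arm is clear. Handing in.

```bash
python3 -c "
from h import *
print(finish_job())"
```

```text
the job is handed in; nothing more can be done
None
```

The white two-wheel counter now reads 42, and I handed the job in at about 14 s on the robot's clock. I rolled each wheel by pushing a ridge with the closed fingers, then pressed both top ridges with the half-open fingertips to level it, at about 27 N each.

- **Level:** fitting the wheel shape to both camera views puts the left wheel 0.01–0.03 rad short of level and the right about 0.03 rad past it. That is under 2° each and close to what the cameras can resolve, so I did not correct further.
- **Other counters:** the one-wheel, blue and red counters look unchanged in the pictures. The arm was clear at hand-in.
- **What disagreed:**
  - The fingertips ran about 20 mm higher relative to the wheels than the stated TCP. My first left-wheel push passed over the ridge, and the second dragged its edge at 17–19 N before I went lower.
  - Ridge heights measured from the two views were about 7 mm below the stated sizes, so I set the heights by contact.
  - My first levelling try on the left wheel caught the ridges' inner edges, so I opened the fingers wider and pressed again.
  - Both final presses showed an unexpected sideways force of about 11 N, which is why I checked the level with the camera fit.

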